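# Slip test for two fossil mounts

## Task

Two lookalike fossil mounts (wooden plinths with a small ammonite on top) must be sorted by a slip test on the white sloping board. Lay each in turn on the blue-framed spot at the upper end of the board and let go: the one that slides down is to do so by itself and stay untouched against the stop bar at the foot, while the one that stays where it is put gets a moment to prove it and is then taken off and set down flat in the middle of the black dish.

Things in the scene. Friction and masses are not known exactly. Their poses are not given: they have to be found in the camera images.
- ramp: fixed white slip-test board, 105 mm wide, 220 mm along the slope, tilted 20 degrees. Origin on the table under its middle; own x points level towards its high end, y across, z up. Face height = 58 mm + 0.364 x. Stop bar 18 mm high across the foot, its upper side at x = -97 mm (a mount that slid down ends centred near x = -71 mm); 4 mm high edge strips along both sides
- blue_frame (a point): centre of the blue frame (76 mm along the slope by 66 mm across) painted on the board's upper part, on its sloping face, at x = 58 mm of the board, 79 mm above the table; axes as the board's (not tilted). Lay a mount here, its length along the slope. Let go, the slick-footed one slides to the foot within a second; the grippy one stays
- mount_a_center (a point): one of two lookalike fossil mounts: dark wooden plinth 60 mm long (own x), 48 mm wide (own y: grasp across it), sides upright from 4 to 22 mm above the underside, on four small black feet, grey ammonite on top, 32 mm high in all, 0.1 to 0.2 kg. This point: its centre, 16 mm above the underside. One mount has grippy feet, the other slick; which cannot be seen
- mount_b_center (a point): one of two lookalike fossil mounts: dark wooden plinth 60 mm long (own x), 48 mm wide (own y: grasp across it), sides upright from 4 to 22 mm above the underside, on four small black feet, grey ammonite on top, 32 mm high in all, 0.1 to 0.2 kg. This point: its centre, 16 mm above the underside. One mount has grippy feet, the other slick; which cannot be seen
- dish: fixed round shallow black dish, 204 mm across the rim, 30 mm high, with paper packets lying flat in it. Origin at the middle of its underside; its flat inner floor, 3 mm up, is about 135 mm across. z points up

How it is judged (in metres and radians):
On the way:
1. the mount that sticks has stood, let go and still, on the upper part of the board (x of mount_a_center in the frame of ramp between 0.015 and 0.1 m and y of mount_a_center in the frame of ramp between -0.045 and 0.045 m and contact force between mount_a and ramp above 0.2 N and contact force between the fingers and mount_a below 0.1 N and linear speed of mount_a below 0.03 m/s), for 0.3 s.
At the end, for the whole second after the job is handed in: The sliding mount rests on the board against the stop bar, within about 20 mm, lying on its feet; the sticking mount stands at rest in the dish, upright within 10 degrees, its centre within 40 mm of the dish's middle (x of mount_b_center in the frame of ramp between -0.1 and -0.05 m and z of mount_b_center in the frame of ramp below 0.075 m and y of mount_b_center in the frame of ramp between -0.045 and 0.045 m and angle between the z axis of mount_b_center and the z axis of ramp, either way round below 0.55 rad and linear speed of each of mount_b, mount_a below 0.02 m/s and horizontal distance between mount_a_center and dish below 0.04 m and height (world z) of mount_a_center below 0.035 m and angle between mount_a_center's own z axis and vertical below 0.17 rad); the robot touches nothing.
It fails at once if the sliding mount is touched by the fingers on the lower half of the board (it must slide down by itself and then be left alone) (x of mount_b_center in the frame of ramp between -0.12 and -0.02 m and z of mount_b_center in the frame of ramp below 0.09 m and y of mount_b_center in the frame of ramp between -0.045 and 0.045 m and contact force between the fingers and mount_b above 0.5 N and contact force between mount_b and ramp above 0.1 N).
It also fails if it takes over 56 s, if anything falls off the work surface, if the arm or the gripper's body presses on something with over 40 N, if the wrist force passes 120 N, or if a joint passes its speed limit or range.

## Robot

A 6-joint arm with a two-finger parallel gripper is mounted at the origin on a cart in front of the work surface, level with it; the furniture and walls round the work are solid. World frame = base frame: x ahead of the robot, y to its left, z up, the work surface at z = 0. Lengths are in mm, angles in rad, forces in N, time in s.
With the tool pointing down it reaches from about 275 to 825 mm from the base axis. Payload 4.9 kg.
Tool frame: the origin (TCP) lies at the very end of the fingers, on their centre line; the grasp point (between the pads) lies bot.grip_point_offset behind it (bot.grip_point_offset is the distance from the TCP to the grasp point, in mm); y points along the fingers, x is the direction in which the jaws open and shut, and the axes are right-handed (so a half turn about y gives the same grasp; the last joint's range is limited). The gripper opens to 85 mm and grips with 20 to 120 N. Pads are 22 mm wide; open, the fingers measure 114 mm over their backs; the gripper's body (76 mm by 85 mm) begins 54 mm behind the grasp point. The pads swing forward as they close: fully open they stand 13 mm farther back than shut.
Start: joints at [1.056, 0.326, -0.193, 1.052, 0, 1.437], TCP at [204.411, 510.622, 198.081] pointing down, gripper open.
Joint ranges: [-2.65, 2.65], [-0.97, 1.79], [-1.3, 1.35], [-1.93, 2.1], [-1.47, 1.37], [-3.14, 3.14]. Speed limits (rad/s): [2.57, 2.57, 3.14, 3.14, 3.14, 3.14].

## Interface

Orientations are given as a rotation vector (axis times angle).
In Python, from cell import sensors, optics, finish_job, search_frame, bot gives the robot as it stands. The module is installed in compiled form; this text tells all that it offers.
- The arm moves only by the tool drive_tool, never from a script. Its argument "increments" is a list of rows, each an object with "gripper": the opening, from 0 (shut) to 1 (fully open); "offset": the shift along the world's x, y, z scaled (see below), a list of three; "twist": the turn, a rotation vector about the world's x, y, z scaled (see below), a list of three. In form: [{"gripper": gripper, "offset": [x, y, z], "twist": [wx, wy, wz]}, ...]. A call has 1 to 10 rows; each row is the pose to reach, as a shift and turn from the pose measured when the call began; what a row does not reach only later rows make up. The controller multiplies each number of a shift by 0.25 m and each number of a turn by 90 degrees. A row lasts 1/10 s, in which the tool goes at most 50 mm and 8.59 degrees, less where a joint would pass 70% of its speed; a pose out of reach is approached as far as the arm can. A call with a number of a shift or a turn outside -1 to 1 is refused whole. A call with a gripper value outside its range is refused whole. The fingers move at their own pace and stop on an object; "grip_force" is the grip in N (left out, the last holds). Time passes only in rows, so rows that repeat a pose let the fingers close. It gives the time, the measured TCP pose, the force and the opening at its end, in the units of the state.
- sensors.state(): the state, without advancing time (a new reading comes with each control period).
- optics.get_image(name): name is "scene" or "top"; returns a dict with "frame" (400x640x3 uint8, red, green, blue), "fx", "fy", "cx", "cy" (pixels), "R" (3x3) and "t" (3): a world point X has camera coordinates R X + t. Camera axes: x right, y down, z forward; pixel columns grow to the right and rows downward; lengths in mm; the calibration is good to about 2 mm. A picture is of the moment at which its call begins. There is no depth.
- finish_job(): hands the job in, once; it reports no verdict.
Trained networks look in a picture, given as the dict that the camera call returned (one of the last four; its "shot" number tells which), for a name from the list of things; names that differ only in an ending like _2 or _b are one class to them, and where a whole thing is asked for, a point or a joint stands for the part that bears it (a point fixed in the world has none). Each returns a list of dicts, best first, with "confidence" (0 to 1); they miss things now and then, are a little off and sometimes report something else, mostly with a low value. They report only what shows in the picture. A call takes as long as a camera call.
- search_frame(name, picture): "at" ([x, y, z] in mm, in world coordinates, good to about 4 mm: the middle of the surface that is visible of it).
The state is a dict: "clock": time; "qpos": joint angles; "joint_velocities": joint speeds; "tau": joint torques, N m; "ee_pos": TCP position; "eef_rot": TCP orientation; "force": force on the tool from outside, world axes, zero at the start; "moment": the same for the moment, N m; "gripper_width": finger opening in mm.
Only numpy, scipy, OpenCV 4.12 (cv2) and the standard library are available. Lean on these libraries where they do the work, as an engineer would, in place of code of your own. Each camera call takes 0.05 s, during which the arm holds its last target.

## Working session

There is one attempt and no reset: what is moved stays moved. The work goes in short steps, Python scripts to look and compute and a tool call to move; the robot and the scene stay as the last step left them, time stands still between calls to the robot, and variables do not carry over. Pictures are saved under pics/ and viewed, and the job is handed in when it is done.

Besides the shell and the picture viewer there is one more tool, called after ">>>" as name(argument=value, ...), one argument or row to a line, values as JSON. drive_tool: Moves the arm, as the interface text tells. Shifts and turns lie within -1 to 1; 1 stands for 0.25 m of shift or 90 degrees of turn. Its arguments: {"type":"object","properties":{"increments":{"type":"array","items":{"type":"object","properties":{"gripper":{"type":"number"},"offset":{"type":"array","items":{"type":"number","minimum":-1,"maximum":1}},"twist":{"type":"array","items":{"type":"number","minimum":-1,"maximum":1}}}}},"grip_force":{"type":"number"}},"required":["increments"]}

```bash
mkdir -p pics; python3 - <<'E'
from cell import sensors, optics, search_frame, bot
import cv2
print(sensors.state(), bot.grip_point_offset)
for n in ("top","scene"):
    p=optics.get_image(n); cv2.imwrite(f"pics/{n}0.png",p["frame"][:,:,::-1])
    print(n,p["fx"],p["cx"],p["cy"],p["R"],p["t"])
    for o in ("ramp","blue_frame","mount_a_center","dish"):
        print(o,[(d["confidence"],d["at"]) for d in search_frame(o,p)])
E
```

```text
{'clock': 0.0, 'qpos': array([ 1.05578509e+00,  3.26953600e-01, -1.93597865e-01,  1.05201597e+00,
        2.39974838e-06,  1.43659187e+00]), 'joint_velocities': array([ 0.00191835, -0.00010124, -0.00092119, -0.001291  , -0.00208145,
        0.00048234]), 'tau': array([-5.70265559e-05, -4.43409276e+01,  2.62437755e+01,  1.56672893e-02,
       -1.36177741e-04, -4.59007808e-06]), 'ee_pos': array([204.08365869, 510.02931433, 197.29130475]), 'eef_rot': array([-1.36643219, -0.92307302,  0.92569103]), 'force': array([0.1982981 , 0.36022165, 0.04978946]), 'moment': array([ 0.01919504, -0.03212064, -0.00565311]), 'gripper_width': 85.66469659933169} 18.700000000000003
top 363.78316431766456 316.217363295635 197.43364595652827 [[ 0.01454571 -0.99980044 -0.01369352]
 [-0.99452427 -0.01304881 -0.10368805]
 [ 0.10348867  0.01512675 -0.9945156 ]] [233.08792158 504.92771691 892.29029634]
ramp [(0.57, [560.5, 79.3, 58.8])]
blue_frame [(0.64, [564.3, 74.5, 56.5])]
mount_a_center [(0.81, [444.2, 390.7, 24.4])]
dish [(0.64, [613.9, 335.6, 13.4])]
scene 475.04045732445127 315.7306526500815 199.52456040394682 [[ 0.53741007 -0.84331978 -0.00146824]
 [-0.6357728  -0.40400456 -0.65770302]
 [ 0.55406079  0.3543897  -0.7532759 ]] [-66.65832448 440.73024663 656.73308084]
ramp [(0.94, [556.0, 76.3, 60.5])]
blue_frame [(0.7, [558.7, 78.6, 51.1])]
mount_a_center [(0.57, [435.0, 384.7, 24.2])]
dish [(0.76, [622.2, 341.6, 11.9])]
```

View pics/top0.png

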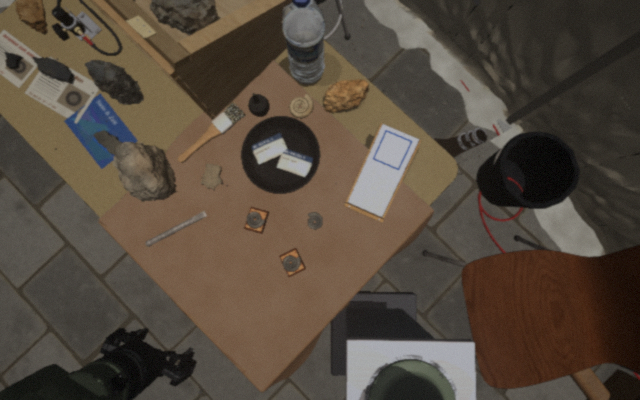

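View pics/scene0.png

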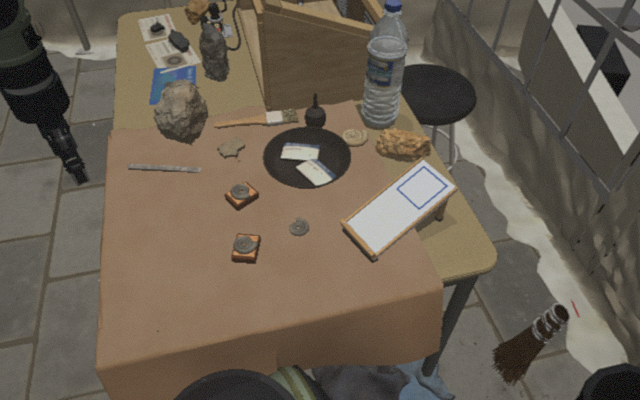

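```bash
python3 - <<'E'
import cv2,numpy as np
t=cv2.imread("pics/top0.png");s=cv2.imread("pics/scene0.png")
a=cv2.resize(t[110:230,335:430],None,fx=5,fy=5,interpolation=cv2.INTER_CUBIC)
b=cv2.resize(t[200:285,235:335],None,fx=3,fy=3,interpolation=cv2.INTER_CUBIC)
c=np.zeros((600,780,3),np.uint8);c[:600,:475]=a;c[:255,476:776]=b
d=cv2.resize(s[170:270,215:315],None,fx=3,fy=3,interpolation=cv2.INTER_CUBIC);c[270:570,476:776]=d
cv2.imwrite("pics/c1.png",c)
cv2.imwrite("pics/c2.png",cv2.resize(s[150:270,330:470],None,fx=5,fy=5,interpolation=cv2.INTER_CUBIC))
E
```

```text
(no output)
```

View pics/c1.png

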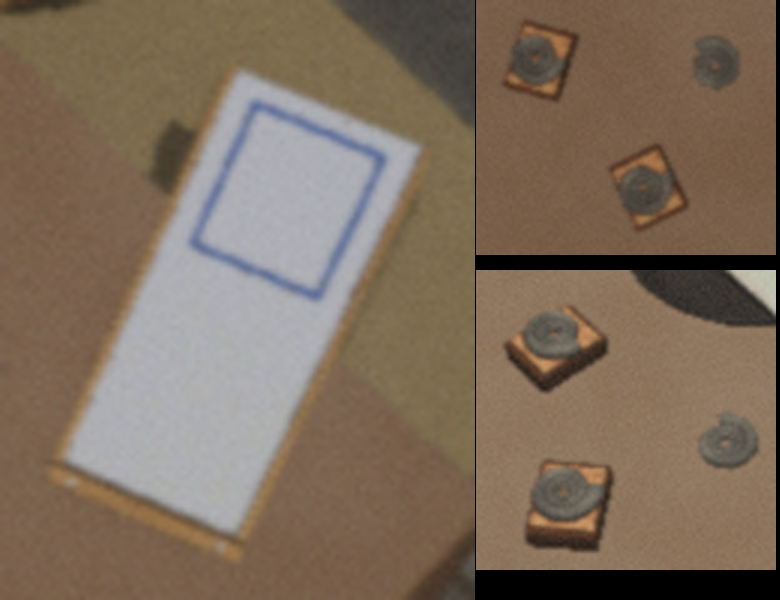

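View pics/c2.png

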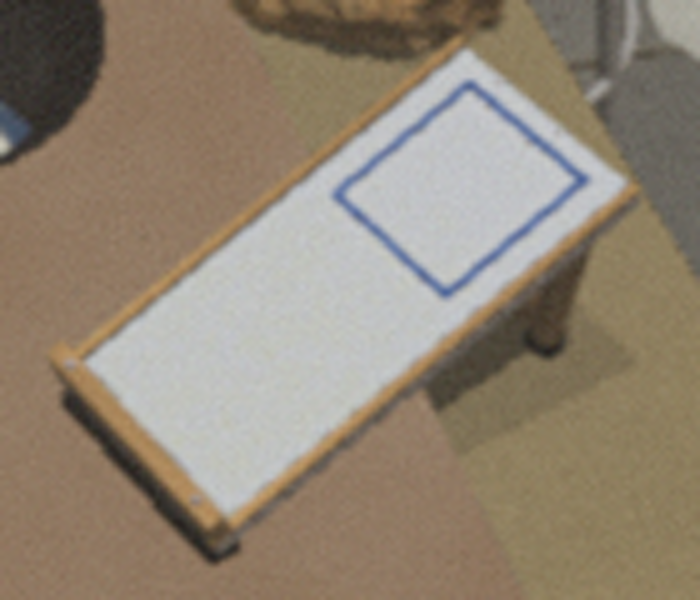

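```bash
cat > h.py <<'E'
import numpy as np
from scipy.optimize import least_squares
def proj(p,X):
    c=np.asarray(X)@np.array(p["R"]).T+np.array(p["t"]); return np.c_[p["fx"]*c[:,0]/c[:,2]+p["cx"],p["fy"]*c[:,1]/c[:,2]+p["cy"]]
def rot(a): return np.array([[np.cos(a),-np.sin(a)],[np.sin(a),np.cos(a)]])
E
python3 - <<'E'
from h import *
from cell import optics
import pickle
T=optics.get_image("top");S=optics.get_image("scene")
pickle.dump((T,S),open("cams.pkl","wb"))
tc=np.array([(256,105),(383,158),(318,296),(193,243)])/5.+[335,110]
sc=np.array([(470,85),(584,180),(447,295),(338,193)])/5.+[330,150]
# board full corners too (top-face)
h=37*np.cos(np.radians(20))
loc=np.array([(58+h,32),(58+h,-32),(58-h,-32),(58-h,32)])
def model(q):
    xy=loc@rot(q[2]).T+q[:2]; return np.c_[xy,58+.364*loc[:,0]]
for nm,f in (("both",lambda q:np.r_[(proj(T,model(q))-tc).ravel(),(proj(S,model(q))-sc).ravel()]),("top",lambda q:(proj(T,model(q))-tc).ravel()),("scene",lambda q:(proj(S,model(q))-sc).ravel())):
    r=least_squares(f,[560,80,-.4]); print(nm,r.x,np.degrees(r.x[2]),np.round(r.fun,1))
def toz(p,px,z):
    o=[]
    for u,v in px:
        d=np.array(p["R"]).T@[(u-p["cx"])/p["fx"],(v-p["cy"])/p["fy"],1]; c=-np.array(p["R"]).T@p["t"]; o.append((c+d*(z-c[2])/d[2])[:2])
    return np.array(o)
ms=[np.array([(525,22),(577,35),(557,98),(505,83)]),np.array([(611,165),(659,147),(686,205),(638,228)])]
for m in ms:
    X=toz(T,(m-[476,0])/3.+[235,200],20); print(np.round(X),X.mean(0),[np.linalg.norm(X[i]-X[i-1]) for i in range(4)], np.degrees(np.arctan2(*(X[0]-X[3]+X[1]-X[2])[::-1])))
ms=[np.array([(509,345),(570,307),(606,345),(545,370)]),np.array([(545,461),(608,466),(600,520),(530,512)])]
for m in ms:
    X=toz(S,(m-[476,270])/3.+[215,170],22); print(np.round(X),X.mean(0),[np.linalg.norm(X[i]-X[i-1]) for i in range(4)], np.degrees(np.arctan2(*(X[0]-X[3]+X[1]-X[2])[::-1])))
# dish: fit circle? center from scene/top ellipse
for p,n in ((T,"top"),(S,"scene")):
    from cell import search_frame
    print([(d["confidence"],d["at"]) for d in search_frame("dish",p)])
from cell import sensors
from scipy.spatial.transform import Rotation as R
print(R.from_rotvec(sensors.state()["eef_rot"]).as_matrix().round(3))
print([(d["confidence"],d["at"]) for d in search_frame("mount_a_center",T)])
# dish rim prediction check
for p,px in ((T,[(241,155),(320,155),(280,116),(280,194)]),(S,[(263,157),(351,157)])):
    X=toz(p,px,30); print(X.round(), X.mean(0))
E
```

```text
both [ 5.59547067e+02  8.00254905e+01 -3.97213334e-01] -22.75864759967191 [ 0.2 -0.2 -0.4 -0.4 -0.7  0.3  0.   0.6  0.7 -0.2  0.3 -0.5 -0.3  0.
 -0.   0.7]
top [ 5.59775095e+02  7.96088311e+01 -3.99107225e-01] -22.86715954848459 [ 0.4 -0.3 -0.1 -0.5 -0.5  0.2  0.2  0.5]
scene [ 5.59378050e+02  8.02694699e+01 -3.95382789e-01] -22.653765080429473 [ 0.5 -0.2  0.1 -0.5 -0.4  0.  -0.2  0.7]
[[475. 405.]
 [464. 361.]
 [411. 376.]
 [423. 421.]] [443.35804052 390.62749827] [np.float64(54.09781924345176), np.float64(45.801861424121824), np.float64(55.6074614325465), np.float64(46.01174542282861)] -16.219343909053507
[[356. 329.]
 [371. 289.]
 [324. 266.]
 [304. 305.]] [338.84259165 297.27943398] [np.float64(56.74720481567584), np.float64(42.85259711358087), np.float64(53.05338856835834), np.float64(44.17333843371775)] 25.518800033295324
[[420. 418.]
 [473. 404.]
 [458. 359.]
 [416. 381.]] [441.81902832 390.2689433 ] [np.float64(36.914208723646375), np.float64(54.766947726743794), np.float64(47.53013517325555), np.float64(47.43544843581145)] 75.92511781347802
[[353. 331.]
 [372. 292.]
 [334. 271.]
 [315. 313.]] [343.50920601 301.59870619] [np.float64(41.704323171323864), np.float64(42.66153632144238), np.float64(43.51592865416437), np.float64(46.41959361645994)] 27.759441946577564
[(0.77, [615.7, 332.3, 15.3]), (0.35, [564.2, 76.8, 61.6])]
[(0.94, [624.2, 342.9, 15.9])]
[[ 0.372  0.    -0.928]
 [ 0.928  0.     0.372]
 [ 0.    -1.    -0.   ]]
[(0.78, [442.3, 392.8, 25.1])]
[[608. 434.]
 [611. 232.]
 [712. 337.]
 [509. 332.]] [609.92054981 333.70301063]
[[551. 415.]
 [659. 245.]] [605.27017196 330.31968058]
```

>>> drive_tool(
  increments=[
    {"gripper": 1, "offset": [0.958, -0.476, -0.44], "twist": [0, 0, 0.062]},
    {"gripper": 1, "offset": [0.958, -0.476, -0.44], "twist": [0, 0, 0.062]},
    {"gripper": 1, "offset": [0.958, -0.476, -0.44], "twist": [0, 0, 0.062]},
    {"gripper": 1, "offset": [0.958, -0.476, -0.44], "twist": [0, 0, 0.062]},
    {"gripper": 1, "offset": [0.958, -0.476, -0.44], "twist": [0, 0, 0.062]},
    {"gripper": 1, "offset": [0.958, -0.476, -0.44], "twist": [0, 0, 0.062]},
    {"gripper": 1, "offset": [0.958, -0.476, -0.44], "twist": [0, 0, 0.062]},
    {"gripper": 1, "offset": [0.958, -0.476, -0.44], "twist": [0, 0, 0.062]},
    {"gripper": 1, "offset": [0.958, -0.476, -0.44], "twist": [0, 0, 0.062]},
  ],
  grip_force=40,
)

```text
clock: 1.65
ee_pos: [443.2, 392.2, 88.5]
eef_rot: [-1.329, -0.999, 0.998]
force: [-0.7, 1.1, 0.0]
gripper_width: 85.6
```

>>> drive_tool(
  increments=[
    {"gripper": 1, "offset": [0, -0.004, -0.17], "twist": [0, 0, 0]},
    {"gripper": 1, "offset": [0, -0.004, -0.3], "twist": [0, 0, 0]},
    {"gripper": 1, "offset": [0, -0.004, -0.34], "twist": [0, 0, 0]},
    {"gripper": 1, "offset": [0, -0.004, -0.34], "twist": [0, 0, 0]},
    {"gripper": 0.4, "offset": [0, -0.004, -0.34], "twist": [0, 0, 0]},
    {"gripper": 0.2, "offset": [0, -0.004, -0.34], "twist": [0, 0, 0]},
    {"gripper": 0.2, "offset": [0, -0.004, -0.34], "twist": [0, 0, 0]},
    {"gripper": 0.2, "offset": [0, -0.004, -0.34], "twist": [0, 0, 0]},
    {"gripper": 0.2, "offset": [0, -0.004, -0.34], "twist": [0, 0, 0]},
  ],
  grip_force=40,
)

```text
clock: 2.55
ee_pos: [443.5, 391.4, 4.1]
eef_rot: [-1.329, -0.999, 0.998]
force: [-0.8, 0.4, 0.2]
gripper_width: 17.0
```

```bash
python3 - <<'E'
from cell import sensors, optics
import cv2,numpy as np
s=sensors.state(); print(s["qpos"].round(2),s["gripper_width"],s["force"],s["ee_pos"])
p=optics.get_image("scene")["frame"][:,:,::-1]; cv2.imwrite("pics/g1.png",cv2.resize(p[80:320,100:400],None,fx=2.5,fy=2.5))
E
```

```text
[ 0.6   0.59 -0.32  0.66  0.    0.88] 17.009436542291105 [-0.75630436  0.39366711  0.19780993] [443.53383309 391.36561833   4.08484268]
```

View pics/g1.png

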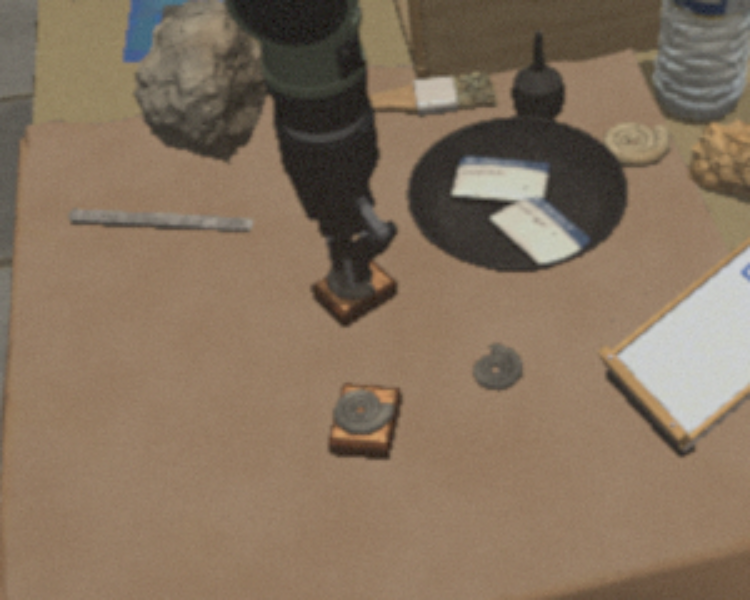

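```bash
python3 - <<'E'
from cell import sensors, optics
import cv2,numpy as np
p=optics.get_image("scene")["frame"][:,:,::-1]; q=optics.get_image("top")["frame"][:,:,::-1]
a=cv2.resize(p[140:220,200:280],(400,400),interpolation=cv2.INTER_CUBIC);b=cv2.resize(q[170:280,210:320],(400,400),interpolation=cv2.INTER_CUBIC)
cv2.imwrite("pics/g2.png",np.hstack([a,b]))
E
```

```text
(no output)
```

View pics/g2.png

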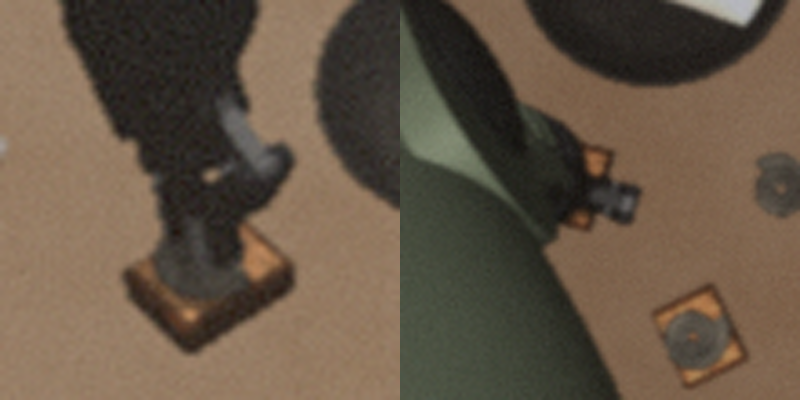

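```bash
python3 - <<'E'
from cell import sensors, optics
import cv2,numpy as np,pickle
from h import *
T,S=pickle.load(open("cams.pkl","rb"))
for z in (0,4,22,32,60,100): print(z,proj(S,[[443.5,391.4,z]]).round(1),(proj(S,[[443.5,391.4,z]])-[200,140])*5,(proj(T,[[443.5,391.4,z]])-[210,170])*3.64+[400,0])
for dx in (-24,24):
  d=np.array([np.cos(1.288),np.sin(1.288)])*dx
  print((proj(S,[[443.5+d[0],391.4+d[1],22]])-[200,140])*5)
p=optics.get_image("scene")["frame"][:,:,::-1]
c=cv2.resize(p[130:220,190:290],None,fx=6,fy=6,interpolation=cv2.INTER_CUBIC)
c=np.clip((c/255.)**.5*255,0,255).astype(np.uint8); cv2.imwrite("pics/g3.png",c)
s=sensors.state(); print(s["clock"],s["gripper_width"],s["tau"].round(2))
E
```

```text
0 [[243.5 199.8]] [[217.31474556 299.0774104 ]] [[573.74612249 182.25748038]]
4 [[243.3 198.6]] [[216.25257193 293.06257291]] [[572.76817233 182.02196584]]
22 [[242.3 193.1]] [[211.39548118 265.5580192 ]] [[568.26299075 180.93700689]]
32 [[241.7 190. ]] [[208.64113864 249.96083027]] [[565.68371453 180.31585349]]
60 [[240.1 181. ]] [[200.70732986 205.03355163]] [[558.15314953 178.50230752]]
100 [[237.8 167.5]] [[188.77222431 137.44787777]] [[546.53386894 175.70409788]]
[[244.23095119 297.00574321]]
[[179.31260506 234.83108175]]
2.75 17.066783592248047 [  0.   -52.23  20.75  -0.     0.     0.  ]
```

View pics/g3.png

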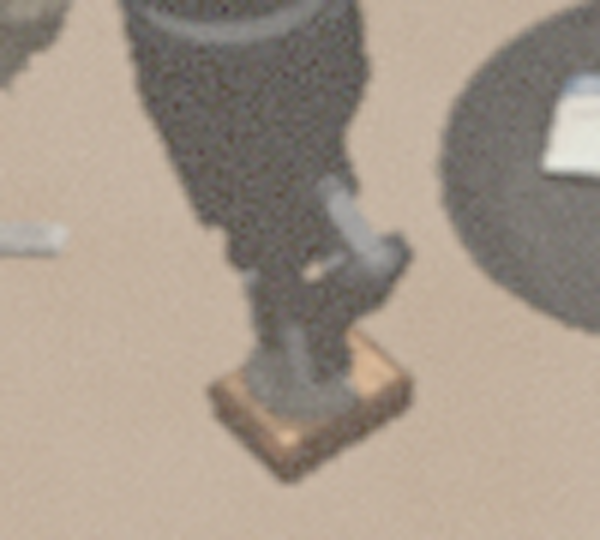

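>>> drive_tool(
  increments=[
    {"gripper": 1, "offset": [0, 0, 0], "twist": [0, 0, 0]},
    {"gripper": 1, "offset": [0, 0, 0], "twist": [0, 0, 0]},
    {"gripper": 1, "offset": [0, 0, 0], "twist": [0, 0, 0]},
    {"gripper": 1, "offset": [0, 0, 0], "twist": [0, 0, 0]},
    {"gripper": 1, "offset": [0, 0, 0], "twist": [0, 0, 0]},
  ],
)

```text
clock: 3.25
ee_pos: [443.2, 391.1, 3.5]
eef_rot: [-1.329, -0.999, 0.998]
force: [-0.2, -0.3, -0.3]
gripper_width: 85.1
```

```bash
cat > look.py <<'E'
import sys,cv2,numpy as np
from cell import sensors, optics
# look.py out u0 v0 u1 v1 cam
o,u0,v0,u1,v1,cam=sys.argv[1],*map(int,sys.argv[2:6]),sys.argv[6]
p=optics.get_image(cam)["frame"][v0:v1,u0:u1,::-1]
f=min(780/(u1-u0),590/(v1-v0))
c=cv2.resize(p,None,fx=f,fy=f,interpolation=cv2.INTER_CUBIC)
cv2.imwrite("pics/"+o+".png",(np.sqrt(c/255.)*255).astype(np.uint8)); print("scale",f)
s=sensors.state(); print(s["clock"],s["ee_pos"].round(1),s["gripper_width"],s["force"].round(1))
E
python3 look.py g4 190 130 290 220 scene
```

```text
scale 6.555555555555555
3.3 [443.2 391.1   3.6] 84.92695193383233 [-0.2 -1.   0. ]
```

View pics/g4.png

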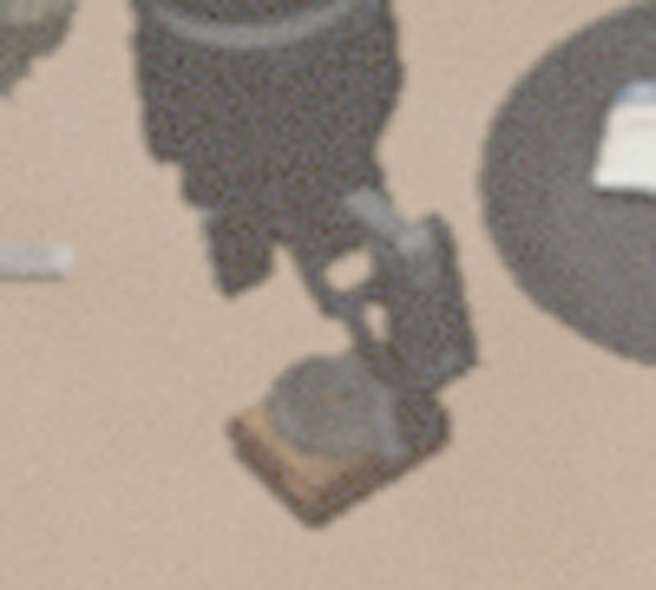

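```bash
python3 - <<'E'
import numpy as np,pickle
from h import *
from cell import sensors
from scipy.spatial.transform import Rotation as R
T,S=pickle.load(open("cams.pkl","rb"))
s=sensors.state(); M=R.from_rotvec(s["eef_rot"]).as_matrix(); print(M.round(3))
for b in (0,13,25,40):
  for h in (-42,42,-57,57): print(b,h,((proj(S,[s["ee_pos"]+M[:,0]*h-M[:,1]*b])-[190,130])*6.556).round())
E
python3 look.py g5 180 130 340 250 top
```

```text
[[ 0.279 -0.    -0.96 ]
 [ 0.96   0.     0.279]
 [ 0.    -1.     0.   ]]
0 -42 [[425. 524.]]
0 42 [[277. 382.]]
0 -57 [[452. 551.]]
0 57 [[252. 358.]]
13 -42 [[421. 498.]]
13 42 [[272. 356.]]
13 -57 [[448. 525.]]
13 57 [[247. 331.]]
25 -42 [[417. 474.]]
25 42 [[267. 331.]]
25 -57 [[445. 501.]]
25 57 [[242. 307.]]
40 -42 [[412. 443.]]
40 42 [[261. 300.]]
40 -57 [[441. 470.]]
40 57 [[235. 276.]]
scale 4.875
3.35 [443.2 391.1   3.5] 85.32791531890707 [-0.8  0.2  0.4]
```

View pics/g5.png

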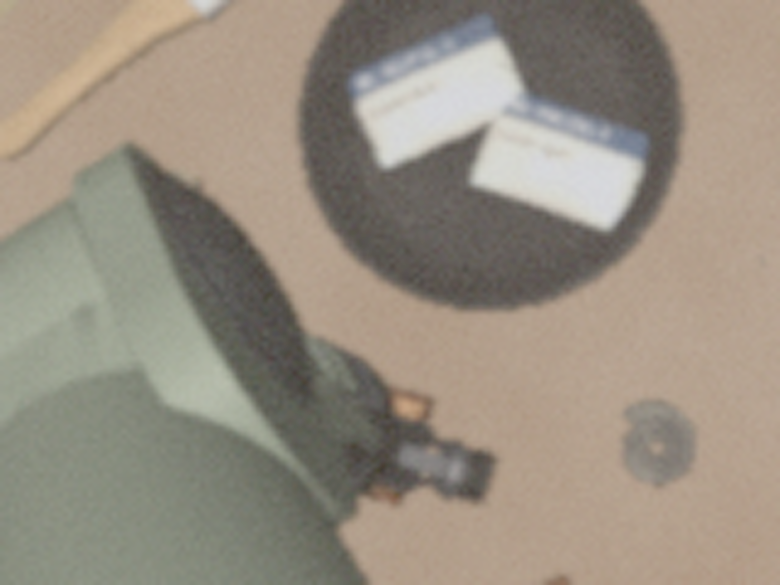

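>>> drive_tool(
  increments=[
    {"gripper": 0, "offset": [0, 0, 0.2], "twist": [0, 0, 0]},
    {"gripper": 0, "offset": [0, 0, 0.2], "twist": [0, 0, 0]},
    {"gripper": 0, "offset": [0, -0.2, 0.2], "twist": [0, 0, 0]},
    {"gripper": 0, "offset": [0, -0.2, 0.2], "twist": [0, 0, 0]},
    {"gripper": 0, "offset": [0, -0.32, 0.1], "twist": [0, 0, 0]},
    {"gripper": 0, "offset": [0, -0.32, 0.1], "twist": [0, 0, 0]},
    {"gripper": 0, "offset": [0, -0.32, 0.1], "twist": [0, 0, 0]},
  ],
)

```text
clock: 4.05
ee_pos: [442.9, 310.8, 28.3]
eef_rot: [-1.329, -0.997, 0.998]
force: [0.1, 0.1, -0.8]
gripper_width: 0.2
```

```bash
python3 look.py g6 200 110 340 216 scene; python3 - <<'E'
import numpy as np,pickle
from h import *
from cell import sensors
T,S=pickle.load(open("cams.pkl","rb"))
s=sensors.state()
for b in (0,13,25,40): print(b,((proj(S,[s["ee_pos"]+[0,0,b]])-[200,110])*5.566).round())
E
```

```text
scale 5.566037735849057
4.1 [443.7 311.7  28.8] -0.4400008054373883 [0.4 0.1 0.4]
0 [[401. 535.]]
13 [[399. 512.]]
25 [[396. 491.]]
40 [[393. 464.]]
```

View pics/g6.png

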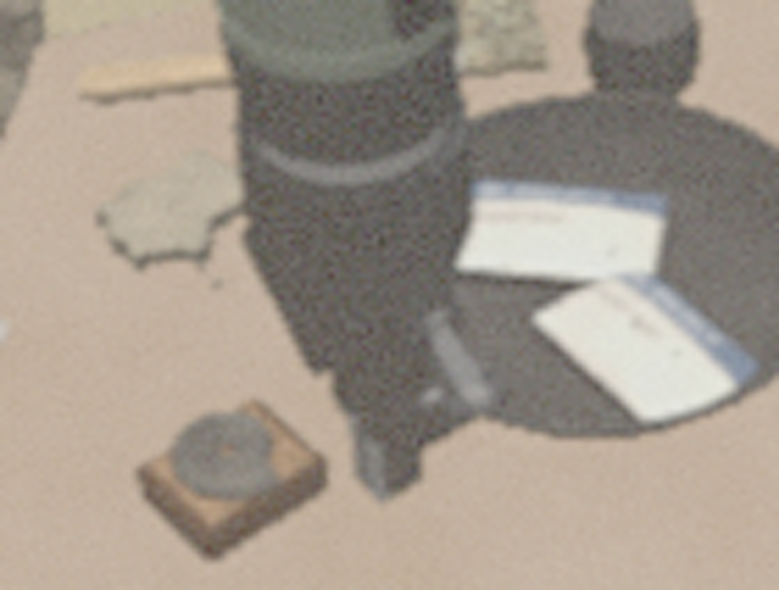

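>>> drive_tool(
  increments=[
    {"gripper": 1, "offset": [0, 0, 0.2], "twist": [0, 0, 0]},
    {"gripper": 1, "offset": [0, 0.2, 0.2], "twist": [0, 0, 0]},
    {"gripper": 1, "offset": [0, 0.32, 0.2], "twist": [0, 0, 0]},
    {"gripper": 1, "offset": [0, 0.32, 0.2], "twist": [0, 0, 0]},
    {"gripper": 1, "offset": [0, 0.32, 0.1], "twist": [0, 0, 0]},
    {"gripper": 1, "offset": [0, 0.32, -0.05], "twist": [0, 0, 0]},
    {"gripper": 1, "offset": [0, 0.32, -0.15], "twist": [0, 0, 0]},
    {"gripper": 1, "offset": [0, 0.32, -0.21], "twist": [0, 0, 0]},
    {"gripper": 1, "offset": [0, 0.32, -0.21], "twist": [0, 0, 0]},
  ],
)

```text
clock: 5.0
ee_pos: [441.9, 390.8, -25.7]
eef_rot: [-1.329, -0.996, 1.001]
force: [-1.0, 0.5, 0.3]
gripper_width: 85.1
```

```bash
python3 look.py g7 200 140 300 215 scene
```

```text
scale 7.8
5.05 [443.  391.5 -24.3] 85.30962685657529 [ 0.9  0.6 -0.3]
```

View pics/g7.png

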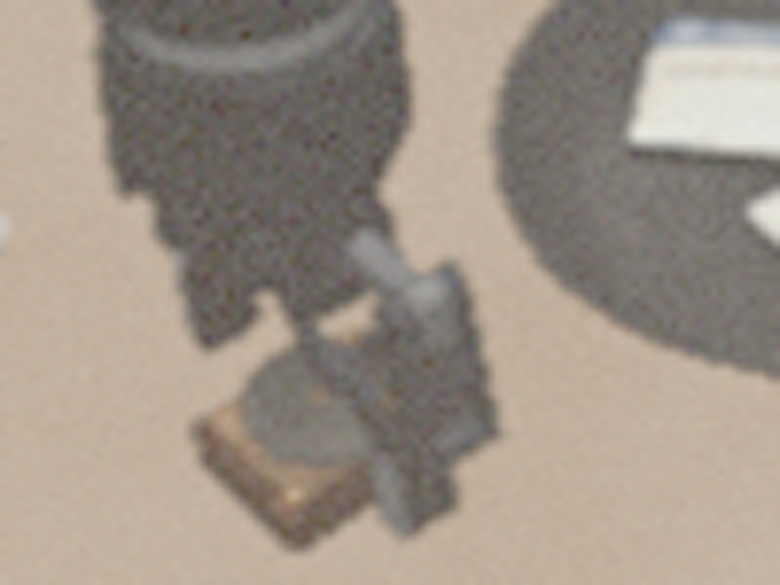

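>>> drive_tool(
  increments=[
    {"gripper": 0.3, "offset": [0, 0, 0], "twist": [0, 0, 0]},
    {"gripper": 0.3, "offset": [0, 0, 0], "twist": [0, 0, 0]},
    {"gripper": 0.3, "offset": [0, 0, 0], "twist": [0, 0, 0]},
    {"gripper": 0.3, "offset": [0, 0, 0], "twist": [0, 0, 0]},
    {"gripper": 0.3, "offset": [0, 0, 0], "twist": [0, 0, 0]},
  ],
  grip_force=40,
)

```text
clock: 5.55
ee_pos: [443.9, 392.3, -22.7]
eef_rot: [-1.329, -1.0, 0.997]
force: [-1.1, -0.2, 6.5]
gripper_width: 46.6
```

```bash
python3 look.py g8 200 140 300 215 scene
```

```text
scale 7.8
5.6 [443.9 392.3 -22.7] 46.826255941137866 [-1.   0.3  6.4]
```

View pics/g8.png

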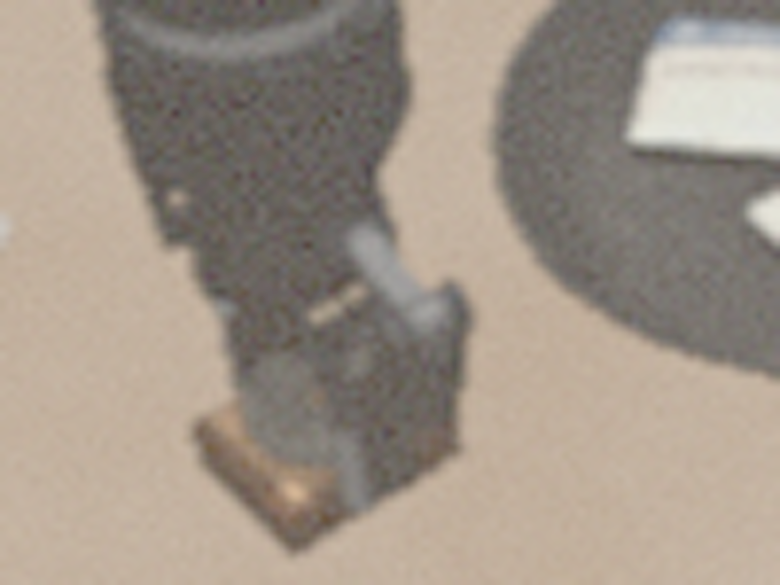

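```bash
cat >> h.py <<'E'
from scipy.spatial.transform import Rotation as Ro
yaw=np.radians(-22.8); u=np.array([np.cos(yaw),np.sin(yaw),0]); v=np.array([-u[1],u[0],0]); ez=np.array([0,0,1.])
RC=np.array([559.5,80.0,0]); t20=np.radians(20)
n=-np.sin(t20)*u+np.cos(t20)*ez
F=RC+58*u+np.array([0,0,58+.364*58])
Mt=np.c_[v,-n,np.cross(v,-n)]
E
python3 - <<'E'
from h import *
from cell import sensors
s=sensors.state(); M=Ro.from_rotvec(s["eef_rot"]); p=s["ee_pos"]
print(Mt.round(3),np.linalg.det(Mt))
rv=(Ro.from_matrix(Mt)*M.inv()).as_rotvec(); print("twist",np.degrees(rv)/90)
for lift in (60,20,0):
  C=F+n*(16+lift)
  A=C+n*(-39); B=C-14*n+[0,0,-25]
  print(lift,"toollen",A.round(1),((A-p)/250).round(3),"bias",B.round(1),((B-p)/250).round(3))
E
```

```text
[[ 0.388  0.315 -0.866]
 [ 0.922 -0.133  0.364]
 [ 0.    -0.94  -0.342]] 1.0000000000000002
twist [-0.07525684 -0.2091351  -0.07313791]
60 toollen [601.3  62.4 113.9] [ 0.63  -1.32   0.546] bias [593.4  65.7 112.4] [ 0.598 -1.306  0.54 ]
20 toollen [613.9  57.1  76.3] [ 0.68  -1.341  0.396] bias [606.   60.4  74.8] [ 0.649 -1.328  0.39 ]
0 toollen [620.2  54.5  57.5] [ 0.705 -1.351  0.321] bias [612.3  57.8  56. ] [ 0.674 -1.338  0.315]
```

>>> drive_tool(
  increments=[
    {"gripper": 0.3, "offset": [0, 0, 0.1], "twist": [0, 0, 0]},
    {"gripper": 0.3, "offset": [0, 0, 0.3], "twist": [0, 0, 0]},
    {"gripper": 0.3, "offset": [0, 0, 0.6], "twist": [0, 0, 0]},
    {"gripper": 0.3, "offset": [0, 0, 0.6], "twist": [0, 0, 0]},
    {"gripper": 0.3, "offset": [0, 0, 0.6], "twist": [0, 0, 0]},
  ],
)

```text
clock: 6.1
ee_pos: [446.6, 394.2, 132.2]
eef_rot: [-1.329, -1.007, 0.99]
force: [0.7, -0.4, -2.1]
gripper_width: 47.0
```

>>> drive_tool(
  increments=[
    {"gripper": 0.3, "offset": [0.4, -0.9, 0.06], "twist": [-0.075, -0.209, -0.073]},
    {"gripper": 0.3, "offset": [0.4, -0.9, 0.06], "twist": [-0.075, -0.209, -0.073]},
    {"gripper": 0.3, "offset": [0.4, -0.9, 0.06], "twist": [-0.075, -0.209, -0.073]},
    {"gripper": 0.3, "offset": [0.4, -0.9, 0.06], "twist": [-0.075, -0.209, -0.073]},
    {"gripper": 0.3, "offset": [0.4, -0.9, 0.06], "twist": [-0.075, -0.209, -0.073]},
    {"gripper": 0.3, "offset": [0.4, -0.9, 0.06], "twist": [-0.075, -0.209, -0.073]},
    {"gripper": 0.3, "offset": [0.4, -0.9, 0.06], "twist": [-0.075, -0.209, -0.073]},
  ],
)

```text
clock: 6.8
ee_pos: [545.7, 167.7, 145.7]
eef_rot: [-1.666, -1.111, 0.769]
force: [0.3, 0.5, -1.7]
gripper_width: 46.9
```

```bash
python3 - <<'E'
from h import *
from cell import sensors
s=sensors.state(); M=Ro.from_rotvec(s["eef_rot"]); p=s["ee_pos"]
print(p,s["force"])
rv=(Ro.from_matrix(Mt)*M.inv()).as_rotvec(); print("twist",np.degrees(rv)/90)
T=np.array([597,64,113.]);print((T-p)/250)
E
```

```text
[545.68406295 167.73251793 145.71847054] [ 0.29404292  0.48535041 -1.72594179]
twist [-2.49873324e-03  3.05083343e-03  8.64336313e-05]
[ 0.20526375 -0.41493007 -0.13087388]
```

>>> drive_tool(
  increments=[
    {"gripper": 0.3, "offset": [0.205, -0.415, 0], "twist": [0, 0, 0]},
    {"gripper": 0.3, "offset": [0.205, -0.415, -0.1], "twist": [0, 0, 0]},
    {"gripper": 0.3, "offset": [0.205, -0.415, -0.13], "twist": [0, 0, 0]},
    {"gripper": 0.3, "offset": [0.205, -0.415, -0.13], "twist": [0, 0, 0]},
    {"gripper": 0.3, "offset": [0.205, -0.415, -0.13], "twist": [0, 0, 0]},
  ],
)

```text
clock: 7.3
ee_pos: [595.3, 65.1, 111.7]
eef_rot: [-1.663, -1.11, 0.772]
force: [-0.4, -0.2, -2.3]
gripper_width: 46.6
```

```bash
python3 look.py r1 340 80 480 186 scene;  python3 look.py r2 330 60 450 150 top; python3 - <<'E'
from h import *
from cell import sensors
import pickle
T,S=pickle.load(open("cams.pkl","rb"))
s=sensors.state(); M=Ro.from_rotvec(s["eef_rot"]).as_matrix(); p=s["ee_pos"]
print(s["force"])
for nm,C in (("len",p-39*M[:,1]),("bias",p+[0,0,25]-14*M[:,1])):
  # bottom corners
  w=M[:,0];l=np.cross(M[:,0],M[:,1])
  X=[C+16*M[:,1]*k+a*30*l+b*24*w for k in (1,-.375) for a,b in ((1,1),(1,-1),(-1,-1),(-1,1))]
  print(nm,C.round(1),((proj(S,X)-[340,80])*5.566).round().tolist())
E
```

```text
scale 5.566037735849057
7.35 [595.9  65.6 112.5] 47.13954286650649 [ 0.1  0.3 -1.7]
scale 6.5
7.4 [596.3  65.7 113.1] 46.76925747304745 [ 0.7  0.5 -2. ]
[ 0.65720889  0.51240619 -1.98366527]
len [583.9  70.7 149.7] [[312.0, 532.0], [406.0, 617.0], [540.0, 506.0], [442.0, 425.0], [303.0, 499.0], [399.0, 585.0], [535.0, 472.0], [436.0, 390.0]]
bias [591.9  67.5 151.2] [[331.0, 519.0], [426.0, 603.0], [559.0, 492.0], [461.0, 412.0], [323.0, 486.0], [419.0, 571.0], [555.0, 458.0], [455.0, 376.0]]
```

View pics/r1.png

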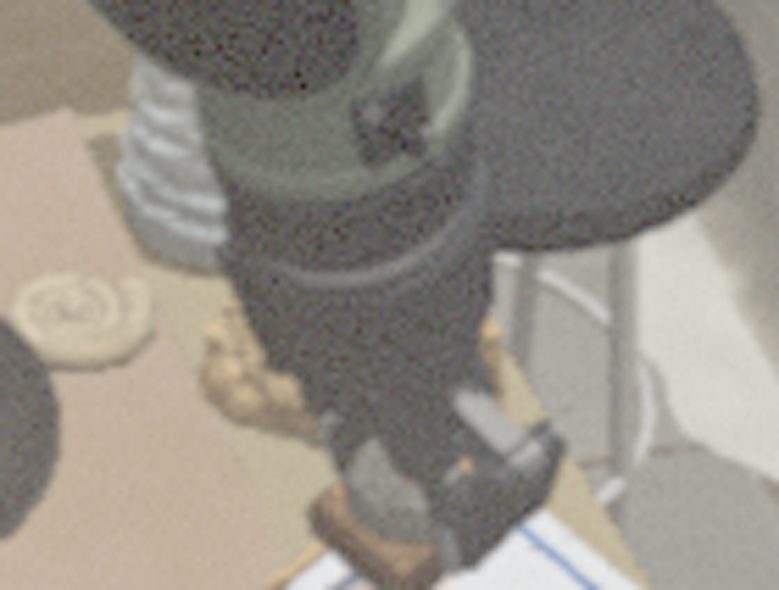

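View pics/r2.png

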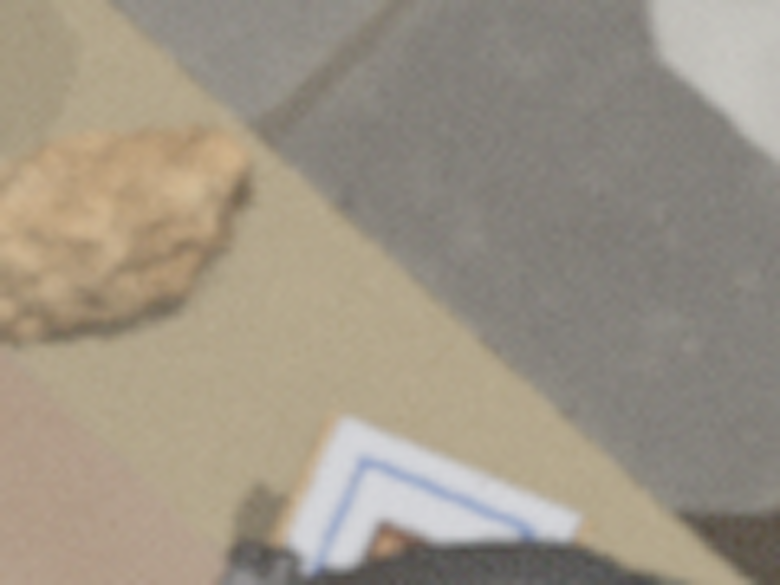

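```bash
python3 - <<'E'
from h import *
from cell import sensors
import pickle
T,S=pickle.load(open("cams.pkl","rb"))
s=sensors.state(); M=Ro.from_rotvec(s["eef_rot"]).as_matrix(); p=s["ee_pos"]
for nm,C in (("len",p-39*M[:,1]),("bias",p+[0,0,25]-14*M[:,1])):
  w=M[:,0];l=np.cross(M[:,0],M[:,1])
  X=[C+16*M[:,1]*k+a*30*l+b*24*w for k in (-.375,) for a,b in ((1,1),(1,-1),(-1,-1),(-1,1))]
  print(nm,((proj(T,X)-[330,60])*6.5).round().tolist())
  X=[C+57*w+M[:,1]*-12,C-57*w+M[:,1]*-12]
  print(nm,((proj(T,X)-[330,60])*6.5).round().tolist())
E
python3 look.py r3 360 120 440 180 scene
```

```text
len [[305.0, 678.0], [435.0, 733.0], [512.0, 570.0], [379.0, 514.0]]
len [[252.0, 560.0], [567.0, 693.0]]
bias [[315.0, 654.0], [445.0, 709.0], [523.0, 545.0], [389.0, 490.0]]
bias [[262.0, 536.0], [577.0, 669.0]]
scale 9.75
7.45 [596.6  65.8 113.5] 47.086724228864625 [ 1.2  0.5 -1.7]
```

View pics/r3.png

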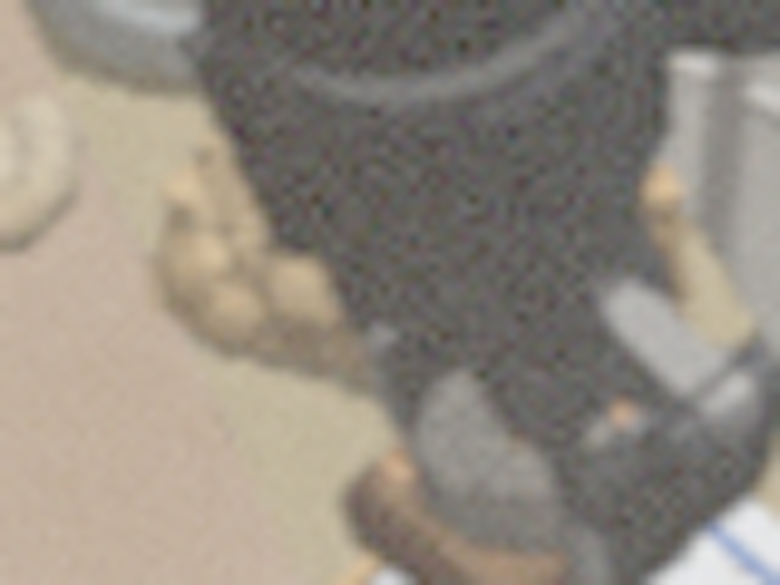

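```bash
cat > pl.py <<'E'
from h import *
from cell import sensors
s=sensors.state(); M=Ro.from_rotvec(s["eef_rot"]); p=s["ee_pos"]
print(p,s["force"],"twist",(np.degrees((Ro.from_matrix(Mt)*M.inv()).as_rotvec())/90).round(3))
for L in (60,20,8,3,0,-3): print(L,((F+n*(L-23)-p)/250).round(3))
E
python3 pl.py
```

```text
[596.64114656  65.78117909 113.50673007] [ 1.22246331  0.4800597  -1.697365  ] twist [-0.003  0.003 -0.002]
60 [ 0.019 -0.013  0.001]
20 [ 0.069 -0.035 -0.149]
8 [ 0.084 -0.041 -0.194]
3 [ 0.091 -0.044 -0.213]
0 [ 0.094 -0.045 -0.224]
-3 [ 0.098 -0.047 -0.235]
```

>>> drive_tool(
  increments=[
    {"gripper": 0.3, "offset": [0.07, -0.035, -0.1], "twist": [0, 0, 0]},
    {"gripper": 0.3, "offset": [0.078, -0.038, -0.17], "twist": [0, 0, 0]},
    {"gripper": 0.3, "offset": [0.084, -0.041, -0.194], "twist": [0, 0, 0]},
    {"gripper": 0.3, "offset": [0.087, -0.042, -0.202], "twist": [0, 0, 0]},
    {"gripper": 0.3, "offset": [0.087, -0.042, -0.202], "twist": [0, 0, 0]},
  ],
)

```text
clock: 7.95
ee_pos: [618.5, 55.9, 63.5]
eef_rot: [-1.664, -1.115, 0.77]
force: [0.2, 0.1, -1.0]
gripper_width: 46.8
```

```bash
python3 pl.py;python3 look.py r4 360 140 460 215 scene
```

```text
[618.54568679  55.92444356  63.54173113] [ 0.19498877  0.12993084 -0.99002178] twist [-0.003  0.003 -0.002]
60 [-0.069  0.026  0.201]
20 [-0.019  0.005  0.051]
8 [-0.003 -0.002  0.006]
3 [ 0.003 -0.004 -0.013]
0 [ 0.007 -0.006 -0.024]
-3 [ 0.01  -0.007 -0.035]
scale 7.8
8.0 [618.9  55.8  64. ] 46.549557267658145 [ 0.3  0.  -1.6]
```

View pics/r4.png

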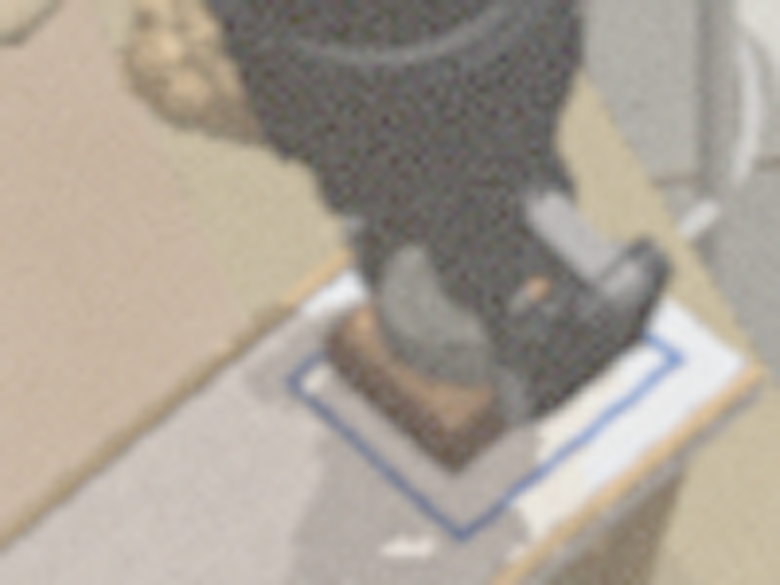

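>>> drive_tool(
  increments=[
    {"gripper": 0.3, "offset": [0.003, -0.002, -0.012], "twist": [0, 0, 0]},
    {"gripper": 0.3, "offset": [0.006, -0.004, -0.022], "twist": [0, 0, 0]},
    {"gripper": 0.3, "offset": [0.006, -0.004, -0.022], "twist": [0, 0, 0]},
  ],
)

```text
clock: 8.3
ee_pos: [620.4, 54.8, 58.5]
eef_rot: [-1.665, -1.115, 0.77]
force: [-0.0, -0.0, -2.4]
gripper_width: 46.6
```

>>> drive_tool(
  increments=[
    {"gripper": 0.3, "offset": [0.003, -0.001, -0.009], "twist": [0, 0, 0]},
    {"gripper": 0.3, "offset": [0.003, -0.001, -0.009], "twist": [0, 0, 0]},
  ],
)

```text
clock: 8.5
ee_pos: [621.0, 54.6, 57.4]
eef_rot: [-1.665, -1.116, 0.769]
force: [-6.8, 2.3, 10.8]
gripper_width: 46.8
```

>>> drive_tool(
  increments=[
    {"gripper": 0.8, "offset": [0, 0, 0.003], "twist": [0, 0, 0]},
    {"gripper": 0.8, "offset": [0, 0, 0.003], "twist": [0, 0, 0]},
    {"gripper": 0.8, "offset": [0, 0, 0.003], "twist": [0, 0, 0]},
    {"gripper": 0.8, "offset": [0, 0, 0.003], "twist": [0, 0, 0]},
  ],
)

```text
clock: 8.9
ee_pos: [621.2, 54.5, 58.2]
eef_rot: [-1.666, -1.116, 0.769]
force: [-0.1, -0.0, -0.2]
gripper_width: 68.6
```

```bash
python3 look.py r5 330 140 460 237 scene
```

```text
scale 6.0
8.95 [621.2  54.5  58.1] 68.01220389060325 [0.  0.1 0.3]
```

View pics/r5.png

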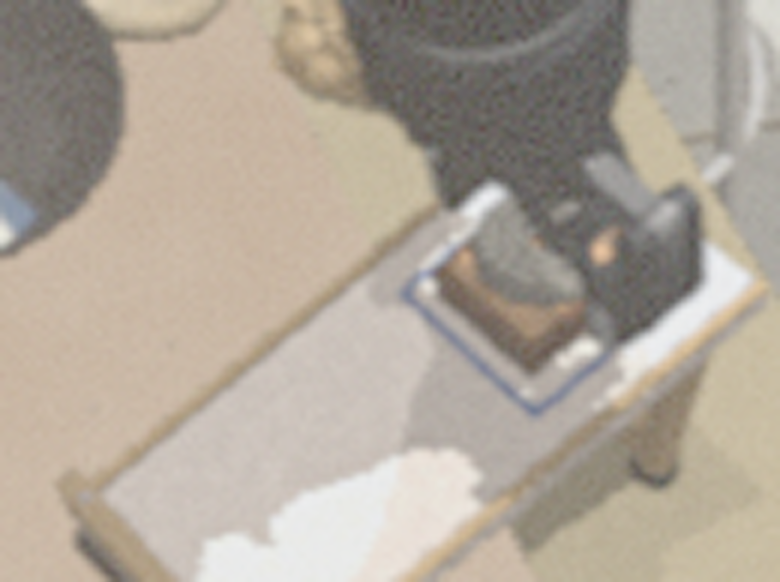

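>>> drive_tool(
  increments=[
    {"gripper": 0.8, "offset": [0, 0, 0], "twist": [0, 0, 0]},
    {"gripper": 0.8, "offset": [0, 0, 0], "twist": [0, 0, 0]},
    {"gripper": 0.8, "offset": [0, 0, 0], "twist": [0, 0, 0]},
    {"gripper": 0.8, "offset": [0, 0, 0], "twist": [0, 0, 0]},
    {"gripper": 0.8, "offset": [0, 0, 0], "twist": [0, 0, 0]},
    {"gripper": 0.8, "offset": [0, 0, 0], "twist": [0, 0, 0]},
    {"gripper": 0.8, "offset": [0, 0, 0], "twist": [0, 0, 0]},
    {"gripper": 0.8, "offset": [0, 0, 0], "twist": [0, 0, 0]},
  ],
)

```text
clock: 9.75
ee_pos: [621.2, 54.5, 58.1]
eef_rot: [-1.665, -1.116, 0.769]
force: [-0.7, 0.0, -1.2]
gripper_width: 68.1
```

```bash
python3 look.py r6 330 140 460 237 scene; python3 - <<'E'
import cv2,numpy as np
a=cv2.imread("pics/r5.png");b=cv2.imread("pics/r6.png");d=np.abs(a.astype(float)-b).mean(2);print(d[180:400,400:640].mean(),d[450:,:300].mean())
E
```

```text
scale 6.0
9.8 [621.1  54.5  58.1] 68.1475896121661 [0.  0.3 0.2]
2.8326704545454544 1.401851851851852
```

View pics/r6.png

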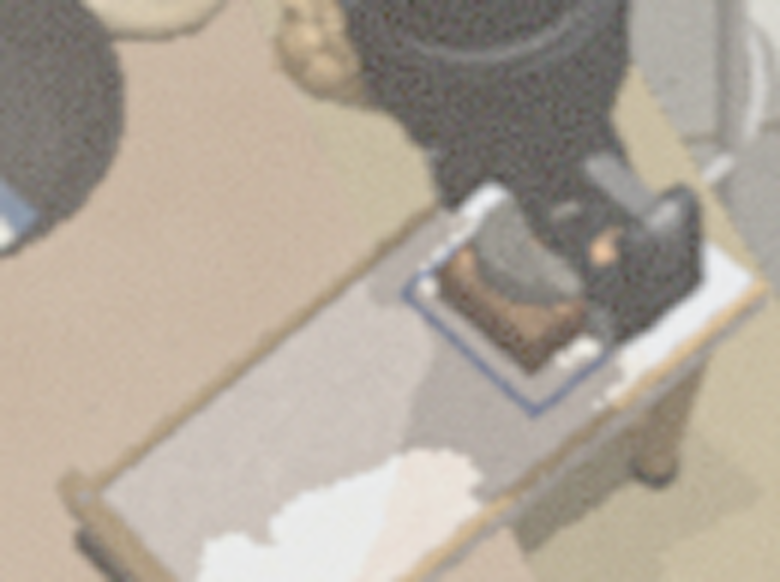

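>>> drive_tool(
  increments=[
    {"gripper": 0.9, "offset": [-0.038, 0.016, 0.113], "twist": [0, 0, 0]},
    {"gripper": 0.9, "offset": [-0.076, 0.032, 0.226], "twist": [0, 0, 0]},
    {"gripper": 0.9, "offset": [-0.076, 0.032, 0.226], "twist": [0, 0, 0]},
    {"gripper": 0.9, "offset": [-0.076, 0.032, 0.226], "twist": [0, 0, 0]},
    {"gripper": 0.9, "offset": [-0.076, 0.032, 0.226], "twist": [0, 0, 0]},
    {"gripper": 0.9, "offset": [-0.076, 0.032, 0.226], "twist": [0, 0, 0]},
    {"gripper": 0.9, "offset": [-0.076, 0.032, 0.226], "twist": [0, 0, 0]},
  ],
)

```text
clock: 10.5
ee_pos: [601.6, 62.3, 113.4]
eef_rot: [-1.665, -1.114, 0.771]
force: [0.0, 0.9, -0.3]
gripper_width: 77.2
```

```bash
python3 look.py r7 330 140 460 237 scene; python3 pl.py
```

```text
scale 6.0
10.55 [601.7  62.3 113.6] 77.1238652644849 [ 0.5  0.1 -0.3]
[601.70555478  62.33829241 113.62999837] [ 0.50587979  0.07171027 -0.26049068] twist [-0.002  0.003 -0.002]
60 [-0.002  0.     0.001]
20 [ 0.049 -0.021 -0.149]
8 [ 0.064 -0.027 -0.194]
3 [ 0.07  -0.03  -0.213]
0 [ 0.074 -0.031 -0.225]
-3 [ 0.078 -0.033 -0.236]
```

View pics/r7.png

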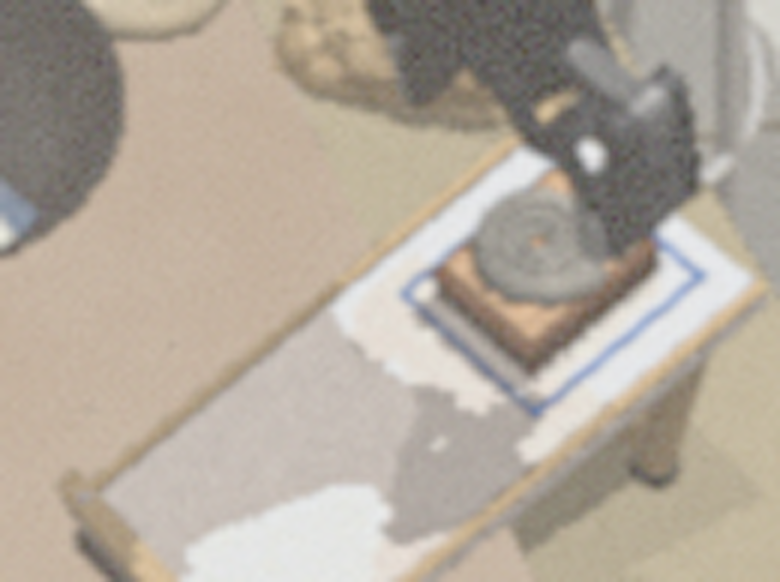

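>>> drive_tool(
  increments=[
    {"gripper": 0.9, "offset": [0.036, -0.015, -0.11], "twist": [0, 0, 0]},
    {"gripper": 0.9, "offset": [0.06, -0.025, -0.18], "twist": [0, 0, 0]},
    {"gripper": 0.9, "offset": [0.072, -0.03, -0.22], "twist": [0, 0, 0]},
    {"gripper": 0.9, "offset": [0.072, -0.03, -0.22], "twist": [0, 0, 0]},
    {"gripper": 0.3, "offset": [0.072, -0.03, -0.22], "twist": [0, 0, 0]},
    {"gripper": 0.3, "offset": [0.072, -0.03, -0.22], "twist": [0, 0, 0]},
    {"gripper": 0.3, "offset": [0.072, -0.03, -0.22], "twist": [0, 0, 0]},
    {"gripper": 0.3, "offset": [0.072, -0.03, -0.22], "twist": [0, 0, 0]},
  ],
  grip_force=40,
)

```text
clock: 11.35
ee_pos: [620.2, 55.0, 59.9]
eef_rot: [-1.666, -1.116, 0.769]
force: [-2.7, 1.0, 5.8]
gripper_width: 46.7
```

>>> drive_tool(
  increments=[
    {"gripper": 0.3, "offset": [-0.038, 0.016, 0.113], "twist": [0, 0, 0]},
    {"gripper": 0.3, "offset": [-0.076, 0.032, 0.226], "twist": [0, 0, 0]},
    {"gripper": 0.3, "offset": [-0.09, 0.1, 0.4], "twist": [0, 0, 0]},
    {"gripper": 0.3, "offset": [-0.09, 0.1, 0.4], "twist": [0, 0, 0]},
    {"gripper": 0.3, "offset": [-0.09, 0.1, 0.4], "twist": [0, 0, 0]},
  ],
)

```text
clock: 11.85
ee_pos: [598.3, 80.5, 161.3]
eef_rot: [-1.666, -1.118, 0.768]
force: [0.3, -0.5, -1.9]
gripper_width: 46.4
```

```bash
python3 look.py r8 330 100 460 197 scene; python3 - <<'E'
from h import *
from cell import sensors
import cv2,pickle
T,S=pickle.load(open("cams.pkl","rb"))
# fit dish circles: dark mask in initial top picture near (280,155)
for nm,p,(u0,v0,u1,v1) in (("top","pics/top0.png",(225,108,330,200)),("scene","pics/scene0.png",(255,122,360,195))):
    g=cv2.imread(p); m=(g.max(2)<75).astype(np.uint8)*255; k=np.zeros_like(m);k[v0:v1,u0:u1]=m[v0:v1,u0:u1]
    k=cv2.morphologyEx(k,cv2.MORPH_OPEN,np.ones((3,3)))
    c=max(cv2.findContours(k,0,1)[0],key=cv2.contourArea); c=cv2.convexHull(c); e=cv2.fitEllipse(c);print(nm,e)
    P=T if nm=="top" else S
    th=np.linspace(0,2*np.pi,60,endpoint=False)
    def ell(q):
        X=np.c_[q[0]+102*np.cos(th),q[1]+102*np.sin(th),30+0*th]; return cv2.fitEllipse(proj(P,X).astype(np.float32))
    r=least_squares(lambda q:np.array(ell(q)[0])-e[0],[609,333]);print(r.x,ell(r.x))
s=sensors.state();M=Ro.from_rotvec(s["eef_rot"]);p=s["ee_pos"];print(p,s["force"])
Md=np.c_[v,-ez,np.cross(v,-ez)];print("twist",np.degrees((Ro.from_matrix(Md)*M.inv()).as_rotvec())/90)
E
```

```text
scale 6.0
11.9 [597.   80.1 159.5] 46.54105543621099 [-0.9 -0.7 -2.8]
top ((280.0714111328125, 154.4639129638672), (77.37096405029297, 78.6449966430664), 63.17761993408203)
[609. 333.] ((280.54034423828125, 155.5809326171875), (78.1836166381836, 79.83380126953125), 70.33130645751953)
scene ((307.217529296875, 155.45346069335938), (64.81024169921875, 86.57876586914062), 84.57164001464844)
[609. 333.] ((306.8750305175781, 157.51502990722656), (61.81340408325195, 89.12342834472656), 88.94477844238281)
[597.02979852  80.08339484 159.49437975] [-0.94121076 -0.71544118 -2.81727947]
twist [ 0.08342364  0.20904575 -0.00155637]
```

View pics/r8.png

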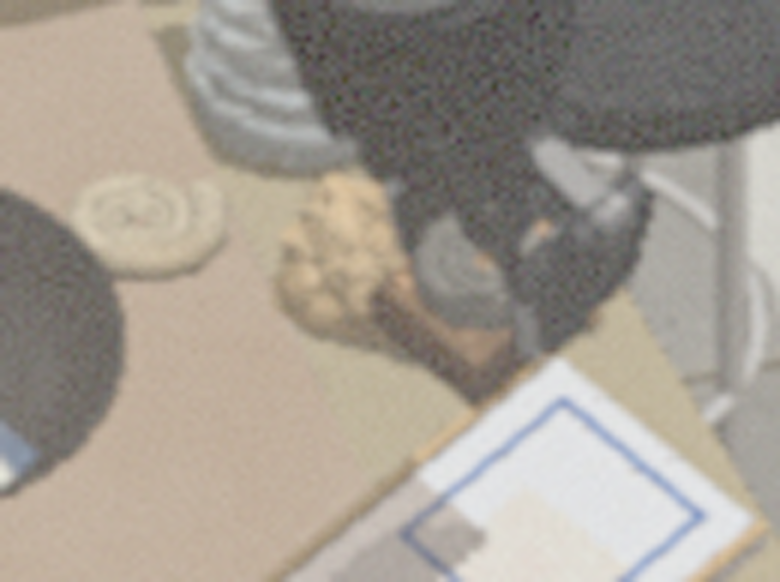

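>>> drive_tool(
  increments=[
    {"gripper": 0.3, "offset": [0.056, 0.95, 0], "twist": [0.083, 0.209, 0]},
    {"gripper": 0.3, "offset": [0.056, 0.95, 0], "twist": [0.083, 0.209, 0]},
    {"gripper": 0.3, "offset": [0.056, 0.95, 0], "twist": [0.083, 0.209, 0]},
    {"gripper": 0.3, "offset": [0.056, 0.95, 0], "twist": [0.083, 0.209, 0]},
    {"gripper": 0.3, "offset": [0.056, 0.95, 0], "twist": [0.083, 0.209, 0]},
    {"gripper": 0.3, "offset": [0.056, 0.95, 0], "twist": [0.083, 0.209, 0]},
    {"gripper": 0.3, "offset": [0.056, 0.95, 0], "twist": [0.083, 0.209, 0]},
    {"gripper": 0.3, "offset": [0.056, 0.95, 0], "twist": [0.083, 0.209, 0]},
  ],
)

```text
clock: 12.7
ee_pos: [610.3, 316.1, 157.8]
eef_rot: [-1.371, -0.91, 0.915]
force: [0.5, 0.2, -2.3]
gripper_width: 46.3
```

```bash
cat > dd.py <<'E'
from h import *
from cell import sensors
s=sensors.state();M=Ro.from_rotvec(s["eef_rot"]);p=s["ee_pos"];print(p,s["force"])
Md=np.c_[v,-ez,np.cross(v,-ez)];print("twist",np.degrees((Ro.from_matrix(Md)*M.inv()).as_rotvec())/90)
for z in (30,0,-12,-17): print(z,((np.array([611,334,z])-p)/250).round(3))
E
python3 dd.py
```

```text
[610.27593626 316.13901636 157.76786385] [ 0.49952116  0.1775376  -2.30074903]
twist [ 0.00118093 -0.00155203 -0.00094603]
30 [ 0.003  0.071 -0.511]
0 [ 0.003  0.071 -0.631]
-12 [ 0.003  0.071 -0.679]
-17 [ 0.003  0.071 -0.699]
```

>>> drive_tool(
  increments=[
    {"gripper": 0.3, "offset": [0.003, 0.071, -0.1], "twist": [0, 0, 0]},
    {"gripper": 0.3, "offset": [0.003, 0.071, -0.25], "twist": [0, 0, 0]},
    {"gripper": 0.3, "offset": [0.003, 0.071, -0.4], "twist": [0, 0, 0]},
    {"gripper": 0.3, "offset": [0.003, 0.071, -0.55], "twist": [0, 0, 0]},
    {"gripper": 0.3, "offset": [0.003, 0.071, -0.64], "twist": [0, 0, 0]},
    {"gripper": 0.3, "offset": [0.003, 0.071, -0.665], "twist": [0, 0, 0]},
    {"gripper": 0.3, "offset": [0.003, 0.071, -0.67], "twist": [0, 0, 0]},
    {"gripper": 0.3, "offset": [0.003, 0.071, -0.67], "twist": [0, 0, 0]},
  ],
)

```text
clock: 13.5
ee_pos: [612.4, 333.5, -8.2]
eef_rot: [-1.372, -0.911, 0.912]
force: [-0.2, 0.1, -0.7]
gripper_width: 46.5
```

```bash
python3 dd.py; python3 look.py d1 250 110 370 200 scene
```

```text
[612.35394717 333.54633928  -8.23488651] [-0.17954377  0.14500494 -0.71772258]
twist [ 0.0006991  -0.00027421 -0.00025901]
30 [-0.005  0.002  0.153]
0 [-0.005  0.002  0.033]
-12 [-0.005  0.002 -0.015]
-17 [-0.005  0.002 -0.035]
scale 6.5
13.55 [612.7 333.9  -7.7] 46.69115637335159 [ 0.4 -0.6 -1.3]
```

View pics/d1.png

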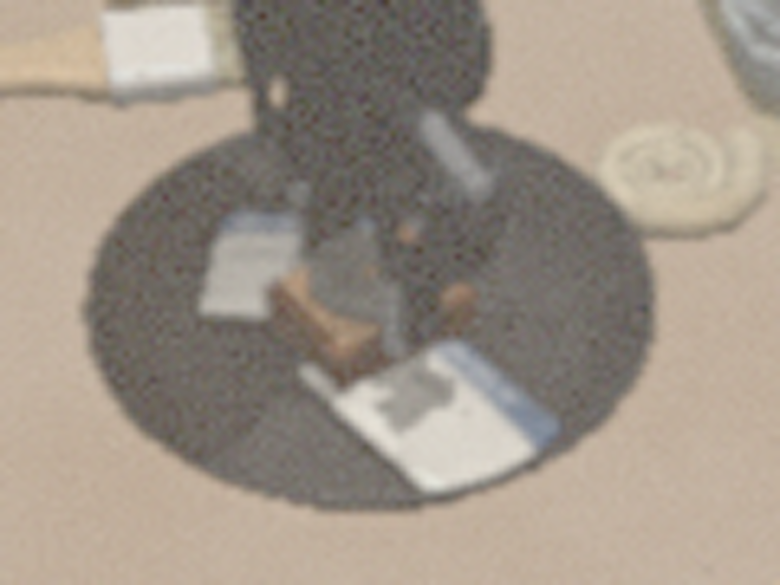

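>>> drive_tool(
  increments=[
    {"gripper": 0.3, "offset": [0, 0, -0.012], "twist": [0, 0, 0]},
    {"gripper": 0.3, "offset": [0, 0, -0.024], "twist": [0, 0, 0]},
    {"gripper": 0.3, "offset": [0, 0, -0.024], "twist": [0, 0, 0]},
  ],
)

```text
clock: 13.85
ee_pos: [612.7, 334.0, -13.5]
eef_rot: [-1.372, -0.912, 0.912]
force: [0.2, 0.4, -2.4]
gripper_width: 46.5
```

>>> drive_tool(
  increments=[
    {"gripper": 0.3, "offset": [0, 0, -0.01], "twist": [0, 0, 0]},
    {"gripper": 0.3, "offset": [0, 0, -0.01], "twist": [0, 0, 0]},
  ],
)

```text
clock: 14.05
ee_pos: [612.4, 334.0, -16.3]
eef_rot: [-1.372, -0.912, 0.912]
force: [-0.2, 0.1, -1.6]
gripper_width: 46.4
```

>>> drive_tool(
  increments=[
    {"gripper": 0.3, "offset": [0, 0, -0.008], "twist": [0, 0, 0]},
    {"gripper": 0.3, "offset": [0, 0, -0.008], "twist": [0, 0, 0]},
  ],
)

```text
clock: 14.25
ee_pos: [612.5, 334.1, -16.6]
eef_rot: [-1.372, -0.912, 0.912]
force: [-3.5, -2.6, 8.7]
gripper_width: 46.7
```

>>> drive_tool(
  increments=[
    {"gripper": 0.8, "offset": [0, 0, 0.003], "twist": [0, 0, 0]},
    {"gripper": 0.8, "offset": [0, 0, 0.003], "twist": [0, 0, 0]},
    {"gripper": 0.8, "offset": [0, 0, 0.003], "twist": [0, 0, 0]},
    {"gripper": 0.8, "offset": [0, 0, 0.003], "twist": [0, 0, 0]},
    {"gripper": 0.8, "offset": [0, 0, 0.1], "twist": [0, 0, 0]},
    {"gripper": 0.8, "offset": [0, 0, 0.3], "twist": [0, 0, 0]},
    {"gripper": 1, "offset": [0, 0, 0.5], "twist": [0, 0, 0]},
    {"gripper": 1, "offset": [0, 0, 0.5], "twist": [0, 0, 0]},
  ],
)

```text
clock: 15.05
ee_pos: [617.6, 336.2, 117.0]
eef_rot: [-1.375, -0.924, 0.901]
force: [0.7, -0.8, 1.2]
gripper_width: 85.3
```

```bash
python3 look.py d2 200 110 370 237 scene; python3 - <<'E'
from h import *
from cell import sensors
s=sensors.state();M=Ro.from_rotvec(s["eef_rot"]);p=s["ee_pos"];print(p)
a=np.radians(115.5);w=np.array([np.cos(a),np.sin(a),0]);Md=np.c_[w,-ez,np.cross(w,-ez)]
print("twist",np.degrees((Ro.from_matrix(Md)*M.inv()).as_rotvec())/90, ((np.array([340,298,60])-p)/250).round(3))
E
```

```text
scale 4.588235294117647
15.1 [615.8 335.5 113.4] 85.51074148479815 [ 0.3 -0.8 -0.3]
[615.785922   335.48743155 113.35947506]
twist [-0.00410513  0.00472138  0.53594245] [-1.103 -0.15  -0.213]
```

View pics/d2.png

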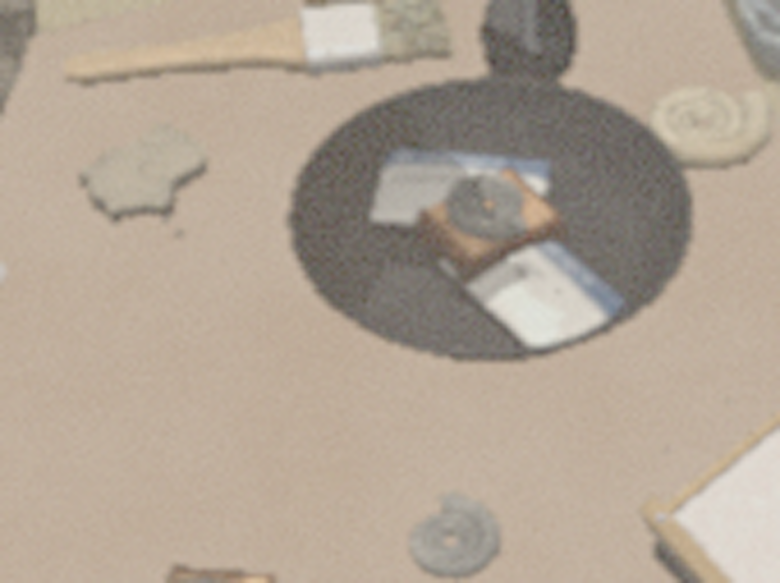

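>>> drive_tool(
  increments=[
    {"gripper": 1, "offset": [-0.98, -0.15, 0], "twist": [0, 0, 0.536]},
    {"gripper": 1, "offset": [-0.98, -0.15, 0], "twist": [0, 0, 0.536]},
    {"gripper": 1, "offset": [-0.98, -0.15, 0], "twist": [0, 0, 0.536]},
    {"gripper": 1, "offset": [-0.98, -0.15, 0], "twist": [0, 0, 0.536]},
    {"gripper": 1, "offset": [-0.98, -0.15, 0], "twist": [0, 0, 0.536]},
    {"gripper": 1, "offset": [-0.98, -0.15, 0], "twist": [0, 0, 0.536]},
    {"gripper": 1, "offset": [-0.98, -0.15, -0.1], "twist": [0, 0, 0.536]},
    {"gripper": 1, "offset": [-0.98, -0.15, -0.15], "twist": [0, 0, 0.536]},
  ],
)

```text
clock: 15.9
ee_pos: [369.3, 297.3, 74.1]
eef_rot: [-0.962, -1.536, 1.522]
force: [-0.4, -0.2, 0.4]
gripper_width: 85.2
```

```bash
cat > m2.py <<'E'
from h import *
from cell import sensors
s=sensors.state();M=Ro.from_rotvec(s["eef_rot"]);p=s["ee_pos"];print(p)
a=np.radians(115.5);w=np.array([np.cos(a),np.sin(a),0]);Md=np.c_[w,-ez,np.cross(w,-ez)]
print("twist",np.degrees((Ro.from_matrix(Md)*M.inv()).as_rotvec())/90, ((np.array([340,298,10])-p)/250).round(3))
E
python3 m2.py; python3 look.py m1 200 130 330 270 scene; python3 look.py m2 230 190 350 280 top
```

```text
[369.25946848 297.33804169  74.14101578]
twist [-0.00489876  0.00156246 -0.0003921 ] [-0.117  0.003 -0.257]
scale 4.214285714285714
15.95 [368.2 296.6  72.5] 85.37588560721613 [-0.5 -0.7 -1.8]
scale 6.5
16.0 [368.5 296.7  73.5] 85.11889693392845 [ 0.1 -0.3  0.4]
```

View pics/m1.png

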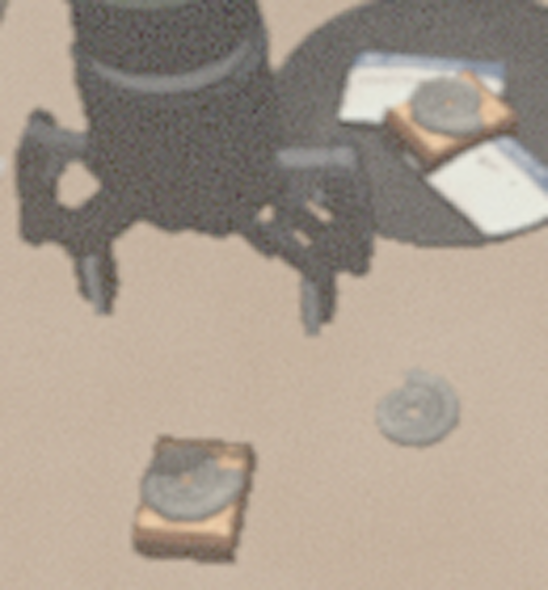

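View pics/m2.png

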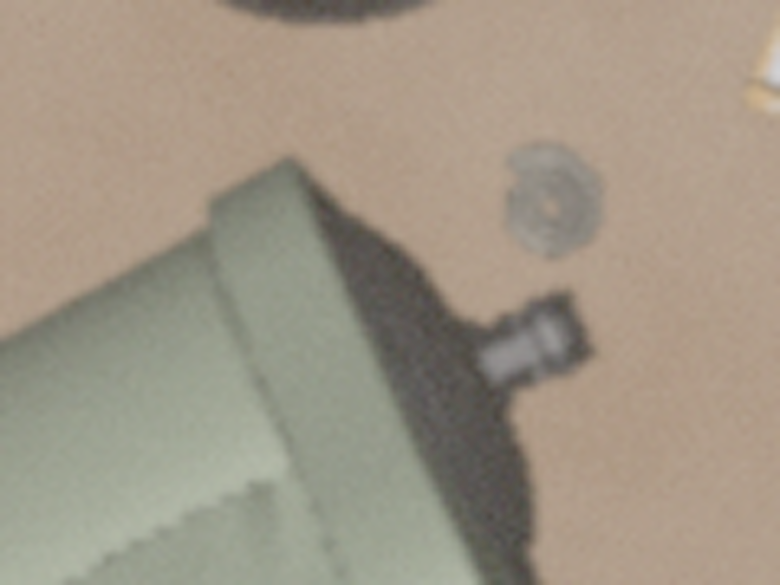

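Both mounts clear; the mount at scene crop (195,495) is next. Descend over it to an intermediate height.

>>> drive_tool(
  increments=[
    {"gripper": 1, "offset": [-0.115, 0.004, 0], "twist": [0, 0, 0]},
    {"gripper": 1, "offset": [-0.115, 0.004, -0.1], "twist": [0, 0, 0]},
    {"gripper": 1, "offset": [-0.115, 0.004, -0.24], "twist": [0, 0, 0]},
    {"gripper": 1, "offset": [-0.115, 0.004, -0.25], "twist": [0, 0, 0]},
    {"gripper": 1, "offset": [-0.115, 0.004, -0.25], "twist": [0, 0, 0]},
  ],
)

```text
clock: 16.5
ee_pos: [339.0, 297.2, 10.8]
eef_rot: [-0.96, -1.53, 1.525]
force: [0.0, -0.1, 0.3]
gripper_width: 85.6
```

```bash
python3 m2.py; python3 look.py m3 200 190 310 273 scene
```

```text
[338.99784857 297.18765638  10.79645231]
twist [-3.05005174e-03 -1.61106038e-03 -3.92609243e-05] [ 0.004  0.003 -0.003]
scale 7.090909090909091
16.55 [340.  297.8  11.7] 85.40838084334588 [ 0.5  0.4 -0.4]
```

View pics/m3.png

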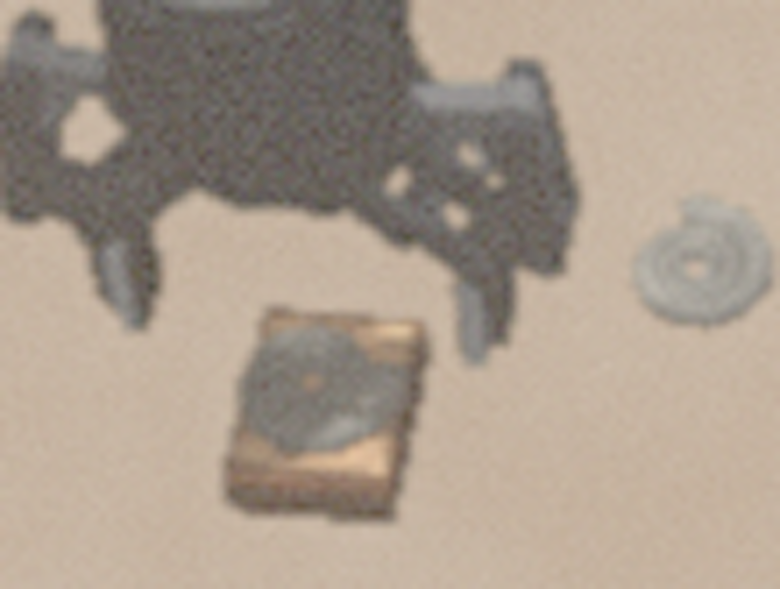

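>>> drive_tool(
  increments=[
    {"gripper": 1, "offset": [0, 0, -0.08], "twist": [0, 0, 0]},
    {"gripper": 1, "offset": [0, 0, -0.13], "twist": [0, 0, 0]},
    {"gripper": 1, "offset": [0, 0, -0.14], "twist": [0, 0, 0]},
    {"gripper": 1, "offset": [0, 0, -0.14], "twist": [0, 0, 0]},
  ],
)

```text
clock: 16.95
ee_pos: [340.7, 298.2, -22.5]
eef_rot: [-0.961, -1.533, 1.523]
force: [-0.4, -0.4, 0.6]
gripper_width: 85.1
```

```bash
python3 look.py m4 200 190 310 273 scene
```

```text
scale 7.090909090909091
17.0 [340.8 298.3 -22.3] 85.49158238785886 [-0.4 -0.   1.5]
```

View pics/m4.png

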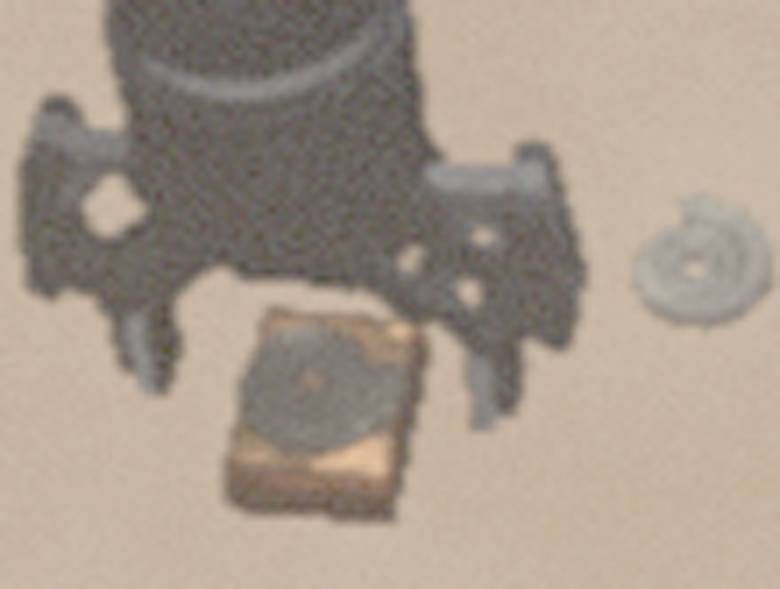

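>>> drive_tool(
  increments=[
    {"gripper": 0.3, "offset": [0, 0, 0], "twist": [0, 0, 0]},
    {"gripper": 0.3, "offset": [0, 0, 0], "twist": [0, 0, 0]},
    {"gripper": 0.3, "offset": [0, 0, 0], "twist": [0, 0, 0]},
    {"gripper": 0.3, "offset": [0, 0, 0], "twist": [0, 0, 0]},
    {"gripper": 0.3, "offset": [0, 0, 0], "twist": [0, 0, 0]},
  ],
)

```text
clock: 17.5
ee_pos: [341.5, 298.7, -21.5]
eef_rot: [-0.962, -1.535, 1.522]
force: [-0.2, -0.6, 8.2]
gripper_width: 46.7
```

>>> drive_tool(
  increments=[
    {"gripper": 0.3, "offset": [0, 0, 0.1], "twist": [0, 0, 0]},
    {"gripper": 0.3, "offset": [0, 0, 0.3], "twist": [0, 0, 0]},
    {"gripper": 0.3, "offset": [0, 0, 0.65], "twist": [0, 0, 0]},
    {"gripper": 0.3, "offset": [0, 0, 0.65], "twist": [0, 0, 0]},
    {"gripper": 0.3, "offset": [0, 0, 0.65], "twist": [0, 0, 0]},
  ],
)

```text
clock: 18.0
ee_pos: [344.8, 300.8, 146.2]
eef_rot: [-0.967, -1.544, 1.515]
force: [0.3, -0.1, -2.0]
gripper_width: 46.8
```

```bash
python3 pl.py; python3 look.py m5 180 150 340 270 scene
```

```text
[344.80213057 300.79932641 146.21731856] [ 0.30756936 -0.07275468 -2.04571818] twist [ 0.001 -0.219 -0.532]
60 [ 1.026 -0.953 -0.129]
20 [ 1.076 -0.975 -0.28 ]
8 [ 1.092 -0.981 -0.325]
3 [ 1.098 -0.984 -0.344]
0 [ 1.102 -0.985 -0.355]
-3 [ 1.105 -0.987 -0.366]
scale 4.875
18.05 [343.3 299.8 143.6] 46.696966350110294 [ 0.1  0.1 -1.9]
```

View pics/m5.png

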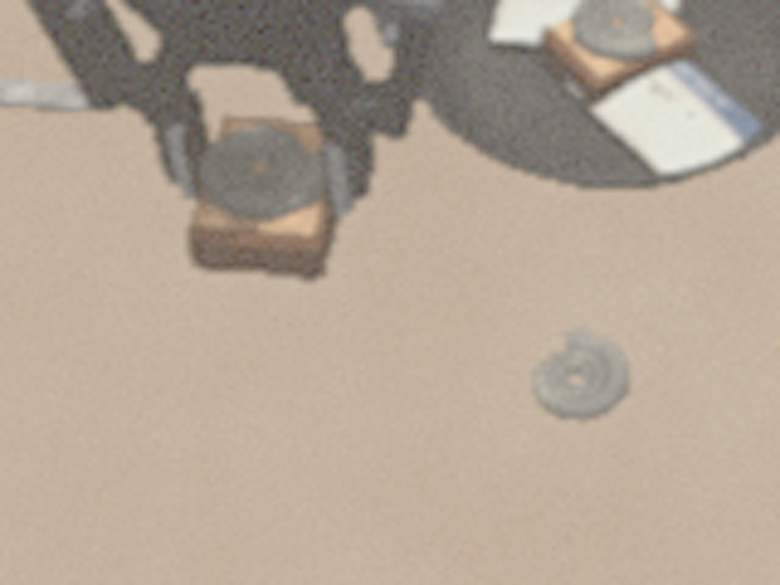

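>>> drive_tool(
  increments=[
    {"gripper": 0.3, "offset": [0.9, -0.85, 0], "twist": [0.001, -0.219, -0.532]},
    {"gripper": 0.3, "offset": [0.9, -0.85, 0], "twist": [0.001, -0.219, -0.532]},
    {"gripper": 0.3, "offset": [0.9, -0.85, 0], "twist": [0.001, -0.219, -0.532]},
    {"gripper": 0.3, "offset": [0.9, -0.85, 0], "twist": [0.001, -0.219, -0.532]},
    {"gripper": 0.3, "offset": [0.9, -0.85, 0], "twist": [0.001, -0.219, -0.532]},
    {"gripper": 0.3, "offset": [0.9, -0.85, 0], "twist": [0.001, -0.219, -0.532]},
    {"gripper": 0.3, "offset": [0.9, -0.85, 0], "twist": [0.001, -0.219, -0.532]},
    {"gripper": 0.3, "offset": [0.9, -0.85, 0], "twist": [0.001, -0.219, -0.532]},
    {"gripper": 0.3, "offset": [0.9, -0.85, 0], "twist": [0.001, -0.219, -0.532]},
  ],
)

```text
clock: 18.95
ee_pos: [566.4, 87.7, 141.9]
eef_rot: [-1.66, -1.103, 0.781]
force: [-0.7, -0.1, -1.3]
gripper_width: 46.8
```

```bash
python3 pl.py
```

```text
[566.39277965  87.68670622 141.85485624] [-0.66820811 -0.14614855 -1.34631251] twist [-0.001 -0.005 -0.001]
60 [ 0.14  -0.101 -0.112]
20 [ 0.19  -0.122 -0.262]
8 [ 0.205 -0.129 -0.307]
3 [ 0.212 -0.131 -0.326]
0 [ 0.215 -0.133 -0.337]
-3 [ 0.219 -0.134 -0.349]
```

>>> drive_tool(
  increments=[
    {"gripper": 0.3, "offset": [0.14, -0.1, -0.05], "twist": [-0.001, -0.005, 0]},
    {"gripper": 0.3, "offset": [0.14, -0.101, -0.112], "twist": [-0.001, -0.005, 0]},
    {"gripper": 0.3, "offset": [0.17, -0.112, -0.2], "twist": [-0.001, -0.005, 0]},
    {"gripper": 0.3, "offset": [0.19, -0.122, -0.262], "twist": [-0.001, -0.005, 0]},
    {"gripper": 0.3, "offset": [0.202, -0.128, -0.3], "twist": [-0.001, -0.005, 0]},
    {"gripper": 0.3, "offset": [0.202, -0.128, -0.3], "twist": [-0.001, -0.005, 0]},
  ],
)

```text
clock: 19.55
ee_pos: [615.1, 56.5, 65.1]
eef_rot: [-1.663, -1.107, 0.78]
force: [-0.2, 0.8, -1.0]
gripper_width: 46.7
```

```bash
python3 pl.py; python3 look.py s1 360 140 460 215 scene
```

```text
[615.14820738  56.48132839  65.08818086] [-0.16298054  0.80533991 -0.969341  ] twist [-0.    -0.002 -0.002]
60 [-0.055  0.024  0.195]
20 [-0.005  0.003  0.045]
8 [ 0.01  -0.004 -0.   ]
3 [ 0.017 -0.006 -0.019]
0 [ 0.02  -0.008 -0.03 ]
-3 [ 0.024 -0.01  -0.042]
scale 7.8
19.6 [615.8  56.5  66.2] 46.545034116616556 [ 1.1  0.4 -0.9]
```

View pics/s1.png

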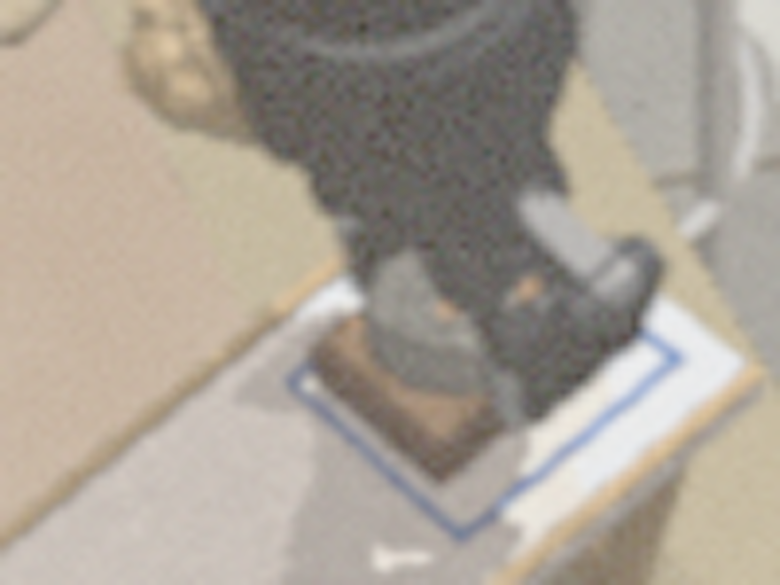

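>>> drive_tool(
  increments=[
    {"gripper": 0.3, "offset": [0.01, -0.004, -0.008], "twist": [0, 0, 0]},
    {"gripper": 0.3, "offset": [0.018, -0.007, -0.02], "twist": [0, 0, 0]},
    {"gripper": 0.3, "offset": [0.018, -0.007, -0.02], "twist": [0, 0, 0]},
  ],
)

```text
clock: 19.9
ee_pos: [620.7, 54.7, 61.5]
eef_rot: [-1.664, -1.109, 0.778]
force: [0.2, -0.6, -1.6]
gripper_width: 46.5
```

>>> drive_tool(
  increments=[
    {"gripper": 0.3, "offset": [0.001, -0.001, -0.009], "twist": [0, 0, 0]},
    {"gripper": 0.3, "offset": [0.001, -0.001, -0.009], "twist": [0, 0, 0]},
  ],
)

```text
clock: 20.1
ee_pos: [620.9, 54.5, 59.3]
eef_rot: [-1.664, -1.109, 0.778]
force: [1.0, -0.3, -2.1]
gripper_width: 46.7
```

>>> drive_tool(
  increments=[
    {"gripper": 0.3, "offset": [0.001, 0, -0.008], "twist": [0, 0, 0]},
    {"gripper": 0.3, "offset": [0.001, 0, -0.008], "twist": [0, 0, 0]},
  ],
)

```text
clock: 20.3
ee_pos: [622.0, 54.7, 59.1]
eef_rot: [-1.665, -1.111, 0.776]
force: [-6.7, 1.2, 10.8]
gripper_width: 46.8
```

>>> drive_tool(
  increments=[
    {"gripper": 0.85, "offset": [0, 0, 0.002], "twist": [0, 0, 0]},
    {"gripper": 0.85, "offset": [0, 0, 0.002], "twist": [0, 0, 0]},
    {"gripper": 0.85, "offset": [0, 0, 0.002], "twist": [0, 0, 0]},
    {"gripper": 0.85, "offset": [0, 0, 0.002], "twist": [0, 0, 0]},
    {"gripper": 0.85, "offset": [0, 0, 0.002], "twist": [0, 0, 0]},
    {"gripper": 0.85, "offset": [0, 0, 0.002], "twist": [0, 0, 0]},
    {"gripper": 0.85, "offset": [0, 0, 0.002], "twist": [0, 0, 0]},
    {"gripper": 0.85, "offset": [0, 0, 0.002], "twist": [0, 0, 0]},
    {"gripper": 0.85, "offset": [0, 0, 0.002], "twist": [0, 0, 0]},
    {"gripper": 0.85, "offset": [0, 0, 0.002], "twist": [0, 0, 0]},
  ],
)

```text
clock: 21.3
ee_pos: [622.1, 54.8, 59.6]
eef_rot: [-1.665, -1.111, 0.776]
force: [0.1, 0.5, 0.1]
gripper_width: 72.7
```

```bash
python3 look.py s2 330 140 460 237 scene
```

```text
scale 6.0
21.35 [622.1  54.7  59.6] 72.29029563820957 [-0.2  0.2 -0.2]
```

View pics/s2.png

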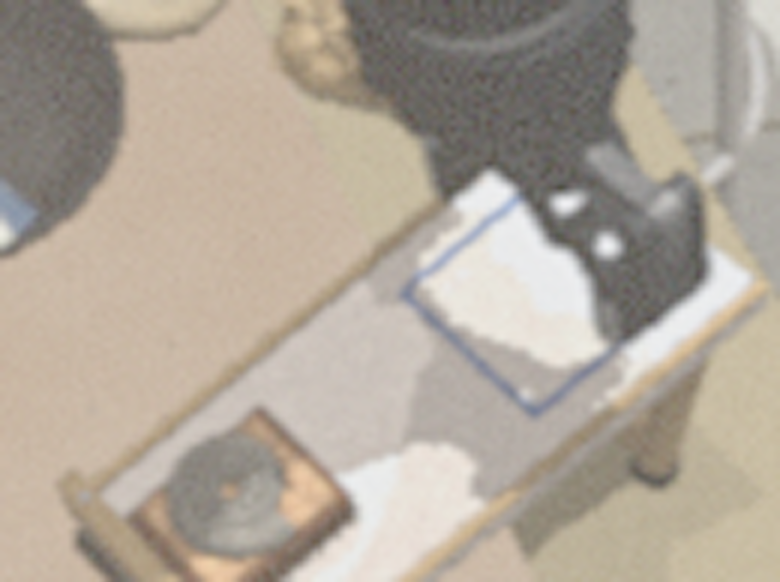

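It slid to the foot and rests against the bar. I'll retreat straight up along the board's normal.

>>> drive_tool(
  increments=[
    {"gripper": 0.85, "offset": [-0.038, 0.016, 0.113], "twist": [0, 0, 0]},
    {"gripper": 0.85, "offset": [-0.06, 0.025, 0.226], "twist": [0, 0, 0]},
    {"gripper": 0.85, "offset": [-0.06, 0.025, 0.4], "twist": [0, 0, 0]},
    {"gripper": 0.85, "offset": [-0.06, 0.025, 0.6], "twist": [0, 0, 0]},
    {"gripper": 0.85, "offset": [-0.06, 0.025, 0.6], "twist": [0, 0, 0]},
    {"gripper": 0.85, "offset": [-0.06, 0.025, 0.6], "twist": [0, 0, 0]},
    {"gripper": 0.85, "offset": [-0.06, 0.025, 0.6], "twist": [0, 0, 0]},
  ],
)

```text
clock: 22.05
ee_pos: [606.0, 60.9, 208.2]
eef_rot: [-1.664, -1.11, 0.778]
force: [-0.6, -0.5, 0.2]
gripper_width: 72.5
```

```bash
python3 look.py f1 220 80 460 270 scene; python3 - <<'E'
from h import *
from cell import optics,search_frame
for c in ("scene","top"):
  p=optics.get_image(c)
  for d in search_frame("mount_a_center",p):
    X=np.array(d["at"]); r=X-RC; print(c,d["confidence"],X,"ramp xy",r@u,r@v,"dish dist",np.hypot(*(X[:2]-[611,334])))
E
```

```text
scale 3.1052631578947367
22.1 [605.7  60.9 207.6] 72.5669446035503 [-0.3 -0.7 -0.1]
scene 0.97 [604.2 328.1  28.2] ramp xy -54.93533412276075 246.03619462351602 dish dist 9.002777349240572
top 0.79 [610.2 336.8  26.4] ramp xy -52.77554081536303 256.3814975610486 dish dist 2.9120439557122055
```

View pics/f1.png

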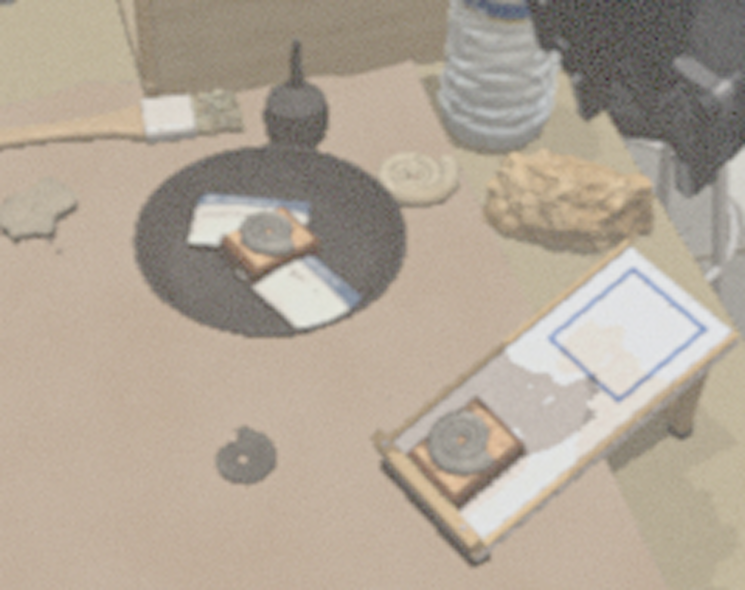

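```bash
python3 -c "
from cell import finish_job; print(finish_job())"
```

```text
the job is handed in; nothing more can be done
None
```

Both mounts are sorted and the job is handed in at about 22 s of robot time, well inside the 56 s limit; no verdict came back.

- **Sticking mount:** The mount that started nearer the dish stayed put on the blue frame. It sat still for more than 1.5 s, first with the fingers open around it and then with the gripper lifted clear. I regrasped it and set it down flat in the dish. The network puts it 3 mm (top camera) and 9 mm (scene camera) from the dish's middle.
- **Sliding mount:** The other mount slid down by itself as soon as it was let go. In the last picture it lies on its feet against the stop bar, and I did not touch it again. The gripper was clear above the board when I handed in.

**Checks that failed or disagreed:**
- **First grasp:** It closed empty above the mount, because the real fingertips sit about 25 mm behind the reported TCP. Pictures taken with the gripper tilted showed the error lies along the tool axis. I allowed for it in every later grasp and placement.
- **Final network search:** It found only the mount in the dish. I checked the sliding mount's place at the foot only by eye in the picture.

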